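# Close and clamp the small pressure cooker

### The arm

A 6-joint arm with a two-finger parallel gripper is mounted at the origin on a cart in front of the work surface, level with it; the furniture and walls round the work are solid. World frame = base frame: x ahead of the robot, y to its left, z up, the work surface at z = 0. Lengths are in mm, angles in rad, forces in N, time in s.
With the tool pointing down it reaches from about 275 to 1000 mm from the base axis. Payload 8.4 kg.
Tool frame: the origin (TCP) lies at the very end of the fingers, on their centre line; the grasp point (between the pads) lies 19 mm behind it (r.pinch_z is the distance from the TCP to the grasp point, in mm); z points along the fingers, y is the line along which they close (so a half turn about z gives the same grasp; the last joint's range is limited). The gripper opens to 85 mm and grips with 20 to 120 N. Pads are 22 mm wide; open, the fingers measure 114 mm over their backs; the gripper's body (76 mm by 85 mm) begins 54 mm behind the grasp point. The pads swing forward as they close: fully open they stand 13 mm farther back than shut.
Start: joints at [1.152, 0.353, 1.633, -0, 1.155, -0.002], TCP at [253.022, 571.496, 231.281] pointing down, gripper open.
Joint ranges: [-2.63, 2.63], [-0.92, 2.1], [0.06, 2.66], [-1.3, 4.44], [0, 2.69], [-3.02, 3.02]. Speed limits (rad/s): [2.22, 2.22, 2.79, 3.14, 3.14, 3.14].

### API

Orientations are given as [roll, pitch, yaw] about the fixed x, y, z axes, in that order (R = Rz(yaw) Ry(pitch) Rx(roll)).
In Python, from rig import r gives the robot as it stands.
- The arm moves only by the tool carry_out, never from a script. Its argument "series" is a list of rows, each a list of 7 numbers: the turn, a rotation vector about the tool's x, y, z as a fraction of full scale, then the shift along the tool's x, y, z as a fraction of full scale, then the gripper command: -1 is fully open, 1 is shut, values between are in proportion. A call has 1 to 8 rows; each row is the pose to reach, as a shift and turn from the pose commanded when the call began, along the tool's axes at that moment, turning the shorter way round; what a row does not reach only later rows make up. Full scale, the value 1, is 0.25 m for a shift and pi rad for a turn. A row lasts 1/8 s, in which the tool goes at most 62.5 mm and 10.7 degrees, less where a joint would pass 70% of its speed; a pose out of reach is approached as far as the arm can. A call with a number of a shift or a turn outside -1 to 1 is refused whole. A call with a gripper value outside its range is refused whole. The fingers move at their own pace and stop on an object; "force" is the grip in N (left out, the last holds). Time passes only in rows, so rows that repeat a pose let the fingers close. It gives the time, the measured TCP pose, the force, the opening and the grip force at its end, in the units of the state.
- r.sense(): the state, without advancing time (a new reading comes with each control period).
- r.grab_frame(name): name is "scene" or "top" or "wrist"; returns the picture (384x512x3 uint8, red, green, blue); there is no depth.
- r.get_calibration(name): a dict with "K" (3x3 intrinsics, pixels), "pose" (4x4, takes a point from camera to world coordinates). Camera axes: x right, y up, looking along -z (the intrinsics and any distortion apply to the point x, -y, -z); pixel columns grow to the right and rows downward; lengths in mm; the calibration is good to about 2 mm. A picture is of the moment at which its call begins: read the wrist's pose just before it. get_calibration takes no time and is no camera call; for the wrist camera it gives the pose at the moment of the call.
- r.sign_off(): hands the job in; it is judged then, once.
Trained networks look in the newest picture that a camera, given by its name, has taken for a name from the list of things; names that differ only in an ending like _2 or _b are one class to them, and where a whole thing is asked for, a point or a joint stands for the part that bears it (a point fixed in the world has none). Each returns a list of dicts, best first, with "score" (0 to 1); they miss things now and then, are a little off and sometimes report something else, mostly with a low value. They report only what shows in the picture. A call takes as long as a camera call.
- r.silhouettes(camera, label): "region" (384x512 bool, what is visible of it) and "position" ([row, column] in pixels, amid what is visible of it).
The state is a dict: "clock": time; "qpos": joint angles; "qvel": joint speeds; "joint_efforts": joint torques, N m; "eef_pos": TCP position; "tcp_rot": TCP orientation; "contact_force": force on the tool from outside, world axes, zero at the start; "wrist_torque": the same for the moment, N m; "opening": opening from 0.0 (shut) to 1.0 (fully open); "grasp_force": force on a finger pad.
Only numpy, scipy, OpenCV 4.12 (cv2) and the standard library are available. Lean on these libraries where they do the work, as an engineer would, in place of code of your own. Each camera call takes 0.05 s, during which the arm holds its last target. There are 200 camera calls.

### The job

Close the small pressure cooker: set the loose lid squarely down into the mouth of the pot and let go of it, then swing the clamp bar over the lid all the way into its keeper, and then turn the T-handle clockwise, half turn after half turn, taking alternate ends, until the screw's foot holds the lid down tight. Stop at a firm hand-tightness, when the handle has gone clearly stiff, and do not force it further, which would crush the seal; leave the other things on the worktop where they are.

Things in the scene. Friction and masses are not known exactly. Their poses are not given: they have to be found in the camera images.
- cooker: Pot of a small steel pressure cooker, fixed: 140 mm across, 68 mm high, wall 4 mm, black loop handles on its +y and -y sides. Origin: centre of its underside, z up. Its x axis runs from the clamp bar's pivot post (x = -88 mm) to the keeper (x = +94 mm), a hook 135 mm high with a lip over the bar's end, open on the -y side; its upright on the +y side is the bar's stop.
- mouth (a point): Centre of the pot's mouth (132 mm wide), level with the black rubber seal on its rim, 68 mm above the worktop; the seal gives 1 to 2 mm when the lid is clamped; axes as the cooker's.
- lid: Loose steel lid, 0.33 to 0.53 kg, right way up on the worktop: flange 147 mm across, 5 mm thick; under it a black sealing plug 123 mm across, 8 mm deep, that fits the mouth with 4 mm play all round. A weight valve 17 mm wide, 22 mm tall stands on it 47 mm out along its +x axis: keep fingers off. Origin: centre of the plug's underside, z up; 60 mm above the worktop when seated.
- lid_boss (a point): Centre of the flat top of the upright round boss in the middle of the lid, 28 mm across and 25 mm tall, by which the lid is lifted and on which the screw's foot bears; 38 mm above the lid's origin.
- clamp_bar: Steel clamp bar, 200 x 22 x 12 mm, that swings level about the pivot post, stiffly (about 8 N at its peg), and stays where left; underside 115 mm up. Origin: on the pivot axis at its underside; x axis along the bar to its free end, z up. Home, its x axis is the cooker's, against the stop. At the start it is open, turned 1.75 to 1.95 rad clockwise (seen from above) from home; swing it back counter-clockwise.
- peg (a point): Black finger peg upright on the clamp bar, 155 mm from the pivot axis: 15 mm across, from 129 to 158 mm above the worktop; this point is 145 mm up, axes as the bar's. Gripped or pushed from above it takes the bar round.
- hub (a point): Centre of the T-handle on the screw's axis, 88 mm from the pivot axis along the bar, 155 mm above the worktop; axes as the clamp bar's. The handle turns here without rising or sinking; the spindle runs down out of it through the bar, with a foot 22 mm across. The foot starts 2 to 6 mm above the height of a seated lid's boss and clears it as the bar swings.
- tee_end (a point): On the T-handle's black cross bar (12 mm thick, ball ends 15.6 mm, 94 mm over all), 34 mm from the screw's axis, 155 mm up; x outwards along it, z up; the other end lies opposite. Clockwise from above lowers the foot 7 mm a turn: half to one and a half turns until tight. Turning it at 34 mm takes 2 N free, rising once the foot bears; 5 to 8 N is tight (a fifth of a turn after touching), over 11 N crushes the seal. Stays where left.
- spice_jar: Glass spice jar with a dark cap, 41 mm across, 105 mm tall; bystander. Origin at its centre, on the worktop.
- garlic: Bulb of garlic, 50 mm; bystander. Origin at its centre, on the worktop.
- spoon: Wooden spoon, 295 mm long; bystander. Origin at its centre, on the worktop.
- timer: Round kitchen timer, 66 mm across, 48 mm tall; bystander. Origin at its centre, on the worktop.

How it is judged (in metres and radians):
On the way, in this order (a step that is already met when the one before it is completed fails the run):
1. the lid sits level in the mouth of the pot and is let go, with the bar still open (horizontal distance between lid and mouth below 0.006 m and z of lid in the frame of mouth below -0.006 m and angle between lid's own z axis and vertical below 0.03 rad and contact force between the fingers and lid below 0.3 N and angle between the x axis of clamp_bar and the x axis of cooker, either way round above 0.5 rad), for 0.2 s.
2. the clamp bar is swung home over the seated lid, the screw not yet bearing on it (horizontal distance between lid and mouth below 0.006 m and z of lid in the frame of mouth below -0.006 m and angle between lid's own z axis and vertical below 0.03 rad and angle between the x axis of clamp_bar and the x axis of cooker, either way round below 0.06 rad and contact force between clamp_bar and lid below 2 N), for 0.2 s.
3. the screw's foot holds the lid down tight (horizontal distance between lid and mouth below 0.006 m and z of lid in the frame of mouth below -0.006 m and angle between lid's own z axis and vertical below 0.03 rad and angle between the x axis of clamp_bar and the x axis of cooker, either way round below 0.06 rad and contact force between clamp_bar and lid above 15 N), for 0.2 s.
At the end, for the whole second after the job is handed in: The lid sits in the mouth of the pot (centred within 6 mm, level within 0.03 rad, its flange within 2 mm of the rim), the clamp bar is home (within 0.06 rad of its stop), and the screw's foot bears on the lid with 15 to 70 N, with everything let go and at rest (all of step 3 and contact force between clamp_bar and lid below 70 N and linear speed of lid below 0.01 m/s); the robot touches nothing.
It fails at once if the screw is forced: the foot bears on the lid with more than 70 N (contact force between clamp_bar and lid above 70 N).
It fails at once if a bystander is pushed more than 30 mm from its place (distance of any of spice_jar, garlic, timer, spoon from where it was at the start of the episode above 0.03 m).
It fails at once if the lid is tipped over (angle between lid's own z axis and vertical above 0.6 rad).
It also fails if it takes over 72 s, if anything falls off the work surface, if the arm or the gripper's body presses on something with over 40 N, if the wrist force passes 120 N, or if a joint passes its speed limit or range.

## Working session

There is one attempt and no reset: what is moved stays moved. The work goes in short steps, Python scripts to look and compute and a tool call to move; the robot and the scene stay as the last step left them, time stands still between calls to the robot, and variables do not carry over. Pictures are saved under pics/ and viewed, at most 10 in all, crops included, and the job is handed in when it is done.

Besides the shell and the picture viewer there is one more tool, called as name([rows], argument=value, ...), one row to a line, values as JSON. carry_out: Moves the arm, as the interface text tells. Its arguments: {"type":"object","properties":{"series":{"type":"array"},"force":{"type":"number"}},"required":["series"]}

```bash
mkdir -p pics; ls
cat > h.py <<'E'
import numpy as np, cv2
from rig import r
def proj(name,P):
    c=r.get_calibration(name);T=np.linalg.inv(np.array(c["pose"]));p=T[:3,:3]@np.array(P,float)+T[:3,3]
    q=np.array(c["K"])@np.array([p[0],-p[1],-p[2]]);return q[:2]/q[2]
def ray(name,px,z):
    c=r.get_calibration(name);T=np.array(c["pose"]);d=np.linalg.inv(np.array(c["K"]))@np.array([px[0],px[1],1.])
    d=T[:3,:3]@np.array([d[0],-d[1],-d[2]]);o=T[:3,3];return o+d*(z-o[2])/d[2]
E
python3 - <<'E'
from h import *
import cv2
for n in ("scene","top"):
    im=r.grab_frame(n);cv2.imwrite(f"pics/{n}0.png",im[:,:,::-1])
    c=r.get_calibration(n);print(n,np.array(c["pose"]).round(2).tolist(),np.array(c["K"]).round(1).tolist(),[k for k in c])
    for l,z in (("cooker",68),("lid",13),("lid_boss",38),("clamp_bar",127),("peg",158),("hub",155),("tee_end",155),("spice_jar",105),("garlic",20),("spoon",8),("timer",48)):
        for d in r.silhouettes(n,l)[:2]:
            p=d["position"];print(l,round(d["score"],2),np.round(p),d["region"].sum(),ray(n,(p[1],p[0]),z).round(0)[:2])
print(r.sense())
E
```

```text
pics
scene [[0.51, 0.46, -0.73, -274.95], [-0.86, 0.27, -0.43, -497.52], [-0.0, 0.85, 0.53, 665.09], [0.0, 0.0, 0.0, 1.0]] [[392.3, 0.0, 261.3], [0.0, 392.3, 190.0], [0.0, 0.0, 1.0]] ['K', 'pose']
cooker 0.97 [223. 266.] 3419 [ 415. -102.]
lid 0.6 [197. 165.] 729 [438. 268.]
lid_boss 0.68 [196. 164.] 680 [411. 244.]
lid_boss 0.4 [224. 300.] 1047 [ 491. -162.]
clamp_bar 0.58 [224. 303.] 1074 [ 386. -214.]
peg 0.88 [222. 302.] 1186 [ 353. -225.]
peg 0.44 [222. 265.] 3440 [ 314. -158.]
tee_end 0.82 [215. 298.] 256 [ 374. -207.]
spice_jar 0.9 [172. 233.] 443 [537.  81.]
spice_jar 0.31 [213. 300.] 180 [ 449. -178.]
garlic 0.53 [224. 189.] 212 [359. 108.]
spoon 0.7 [183. 259.] 201 [656.  65.]
timer 0.78 [281. 381.] 706 [ 383. -406.]
timer 0.71 [224. 303.] 1006 [ 483. -173.]
top [[-0.01, 0.99, -0.15, 307.62], [-1.0, -0.01, -0.0, -54.67], [-0.0, 0.15, 0.99, 1333.81], [0.0, 0.0, 0.0, 1.0]] [[364.2, 0.0, 257.3], [0.0, 364.2, 194.9], [0.0, 0.0, 1.0]] ['K', 'pose']
cooker 0.65 [214. 266.] 2307 [428. -81.]
lid 0.58 [216. 166.] 1209 [427. 281.]
lid 0.24 [224. 303.] 444 [ 393. -213.]
lid_boss 0.88 
[... 433 characters left out ...]
 414. -394.]
{'clock': 1.2, 'qpos': array([ 1.15163791e+00,  3.53009568e-01,  1.63340206e+00, -1.03927781e-05,
        1.15519042e+00, -2.38614732e-03]), 'qvel': array([ 0.00157613,  0.00049075, -0.00102891, -0.00053021,  0.0002764 ,
       -0.00106911]), 'joint_efforts': array([-9.52275550e-04, -6.05216932e+01, -3.42421639e+01, -1.59888026e-05,
        1.70187101e-03, -3.74472464e-06]), 'eef_pos': array([253.00354676, 571.50581432, 231.27410635]), 'tcp_rot': array([-3.14158324e+00,  9.48559027e-06,  2.72482458e+00]), 'contact_force': array([ 0.09431619,  0.08381351, -0.12560496]), 'wrist_torque': array([0.01945041, 0.01947297, 0.03329581]), 'grasp_force': 0.0, 'opening': 0.9999405440160621}
```

Run:
```python
import cv2,numpy as np
t=cv2.imread("pics/top0.png")[140:300,130:390];s=cv2.imread("pics/scene0.png")
t=cv2.resize(t,None,fx=3,fy=3,interpolation=cv2.INTER_CUBIC);cv2.imwrite("pics/t1.png",t)
s=cv2.resize(s[150:310,130:400],None,fx=2.9,fy=2.9,interpolation=cv2.INTER_CUBIC);cv2.imwrite("pics/s1.png",s)
```

```text
(no output)
```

View pics/t1.png

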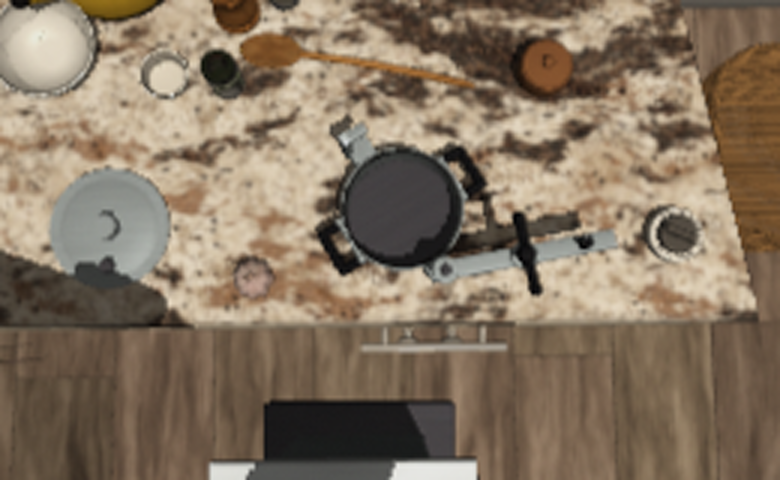

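View pics/s1.png

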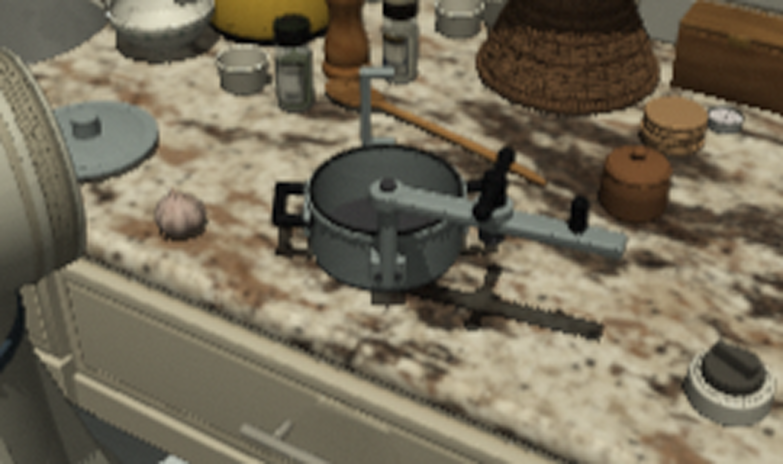

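Top crop: the lid is at left with its boss at crop (110,225), and its valve is not visible. The pot mouth is at (403,208), the pivot at (443,269), the keeper at (350,135). The hub is at (525,253) and the peg at (584,241). I'll convert these to positions and move over the lid.

```bash
cat >> h.py <<'E'
def goto(P,yaw=None):
    s=r.sense();p=s["eef_pos"];y0=s["tcp_rot"][2]
    d=np.array(P,float)-p;c,sn=np.cos(y0),np.sin(y0)
    dy=0 if yaw is None else (yaw-y0+np.pi)%(2*np.pi)-np.pi
    sh=np.array([c*d[0]+sn*d[1],sn*d[0]-c*d[1],-d[2]])/250
    print("turn z",round(-dy/np.pi,4),"shift",sh.round(4),"rows>=",np.ceil(max(np.linalg.norm(d)/62.5,abs(np.degrees(dy))/10.7)),"q",s["qpos"].round(2),"clk",round(s["clock"],2))
E
python3 - <<'E'
from h import *
g=lambda x,y,z:ray("top",(130+x/3,140+y/3),z).round(0)[:2]
for n,x,y,z in (("pot",403,208,72),("piv",443,269,130),("keeper",350,130,135),("barend",615,238,127),("peg",584,241,158),("hub",525,253,155),("e1",519,216,155),("e2",537,289,155),("boss",110,225,38),("lid",110,228,13)):print(n,g(x,y,z))
T=np.array(r.get_calibration("wrist")["pose"]);s=r.sense();p=s["eef_pos"];y0=s["tcp_rot"][2]
c,sn=np.cos(y0),np.sin(y0);R=np.array([[c,sn,0],[sn,-c,0],[0,0,-1]]).T
print((R.T@(T[:3,3]-p)).round(1),(R.T@T[:3,:3]).round(2).tolist(),r.get_calibration("wrist")["K"])
goto([400,270,240])
E
```

```text
pot [442. -74.]
piv [ 368. -117.]
keeper [523. -15.]
barend [ 401. -307.]
peg [ 395. -267.]
hub [ 383. -204.]
e1 [ 423. -198.]
e2 [ 345. -216.]
boss [429. 274.]
lid [427. 280.]
[  77.7   -0.7 -143.2] [[-0.0, 0.95, 0.3], [1.0, 0.0, 0.0], [0.0, 0.3, -0.95]] [[300.28841178   0.         257.59439411]
 [  0.         300.28841178 183.08060367]
 [  0.           0.           1.        ]]
turn z 0.0 shift [-1.0259 -0.8648 -0.0349] rows>= 6.0 q [ 1.15  0.35  1.63 -0.    1.16 -0.  ] clk 1.2
```

carry_out([
  [0,0,0,-0.25,-0.21,-0.02,-1],
  [0,0,0,-0.5,-0.42,-0.035,-1],
  [0,0,0,-0.72,-0.62,-0.035,-1],
  [0,0,0,-0.98,-0.84,-0.035,-1],
  [0,0,0,-0.98,-0.84,-0.035,-1],
  [0,0,0,-0.98,-0.84,-0.035,-1],
  [0,0,0,-0.98,-0.84,-0.035,-1],
])

```text
clock: 2.08
eef_pos: [392.4, 280.2, 240.2]
tcp_rot: [3.141, -0.0, 2.723]
contact_force: [-0.2, -0.9, -0.1]
opening: 1.001
grasp_force: 0.0
```

Run:
```python
from h import *
im=r.grab_frame("wrist");cv2.imwrite("pics/w1.png",im[:,:,::-1])
s=r.sense();print(s["eef_pos"],s["tcp_rot"],s["qpos"].round(2))
for l,z in (("lid",13),("lid_boss",38)):
    for d in r.silhouettes("wrist",l)[:2]:
        p=d["position"];print(l,round(d["score"],2),np.round(p),d["region"].sum(),ray("wrist",(p[1],p[0]),z).round(1)[:2])
```

```text
[392.03779843 280.92722961 240.18231309] [ 3.14090999e+00 -1.66605481e-04  2.72417760e+00] [ 0.62  0.12  1.92  0.    1.1  -0.54]
lid 0.57 [174. 273.] 9754 [425.2 287.1]
lid_boss 0.79 [178. 271.] 9814 [421.7 285.1]
```

View pics/w1.png

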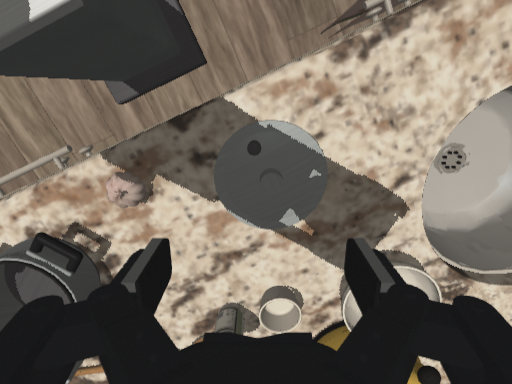

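The lid shows in full: flange centre near (271,175), boss near (270,178), black valve at (254,148). I'll fit the region and get the valve direction.

Run:
```python
from h import *
r.grab_frame("wrist")
for l in ("lid","lid_boss"):
  d=r.silhouettes("wrist",l)[0]["region"].astype(np.uint8)
  c=max(cv2.findContours(d,0,1)[0],key=len);c=cv2.convexHull(c)
  pts=np.array([ray("wrist",p[0],13)[:2] for p in c],np.float32)
  (x,y),R=cv2.minEnclosingCircle(pts)
  A=np.c_[2*pts,np.ones(len(pts))];s=np.linalg.lstsq(A,(pts**2).sum(1),rcond=None)[0]
  print(l,(x,y),R,s[:2],np.sqrt(s[2]+s[0]**2+s[1]**2))
v=ray("wrist",(254,148),35)[:2];b=ray("wrist",(270,175),38)[:2];print("valve",v,"boss",b)
a=np.arctan2(*(v-s[:2])[::-1]);print("valve dist",np.linalg.norm(v-s[:2]),"ang",a)
# fingers close (tool y) perpendicular to valve dir; tool y=(sin,-cos) => yaw = a or a+pi
print("yaw options",a,a+np.pi)
im=cv2.imread("pics/w1.png")[110:240,205:335];cv2.imwrite("pics/w1c.png",cv2.resize(im,None,fx=4,fy=4,interpolation=cv2.INTER_CUBIC))
```

```text
lid (428.6596984863281, 280.9947814941406) 74.0089111328125 [428.48087748 280.77789129] 73.18284623411833
lid_boss (428.8453369140625, 281.3471374511719) 74.45203399658203 [428.84147199 280.5555258 ] 73.4947110245701
valve [379.95977092 280.63365794] boss [416.99518267 285.09007981]
valve dist 48.881763510858725 ang 3.1399942624259314
yaw options 3.1399942624259314 6.2815869160157245
```

View pics/w1c.png

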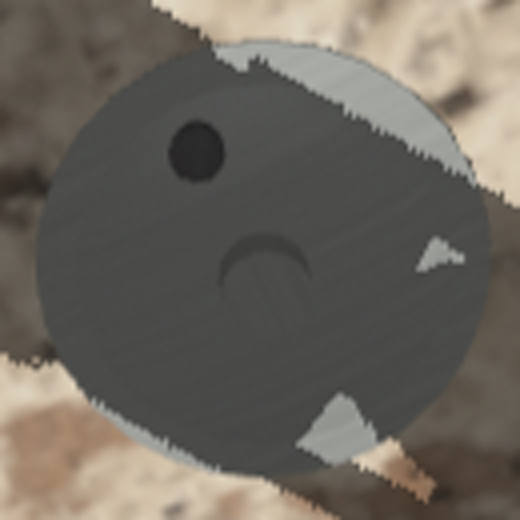

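Run:
```python
from h import *
print(ray("wrist",(271,183),38))
goto([428.6,280.7,80],np.pi)
goto([428.6,280.7,14],np.pi)
```

```text
[426.70990365 282.25089409  38.        ]
turn z -0.1321 shift [-0.1366  0.0574  0.6397] rows>= 3.0 q [ 0.62  0.12  1.92  0.    1.1  -0.54] clk 2.38
turn z -0.1321 shift [-0.1366  0.0574  0.9037] rows>= 4.0 q [ 0.62  0.12  1.92  0.    1.1  -0.54] clk 2.38
```

carry_out([
  [0,0,-0.05,-0.135,0.06,0.2,-1],
  [0,0,-0.1,-0.135,0.06,0.4,-1],
  [0,0,-0.132,-0.135,0.06,0.6,-1],
  [0,0,-0.132,-0.135,0.06,0.75,-1],
  [0,0,-0.132,-0.135,0.06,0.85,-1],
  [0,0,-0.132,-0.135,0.06,0.9,-1],
  [0,0,-0.132,-0.135,0.06,0.904,-1],
  [0,0,-0.132,-0.135,0.06,0.904,-1],
], force=60)

```text
clock: 3.38
eef_pos: [429.5, 280.9, 14.8]
tcp_rot: [3.141, 0.001, 3.14]
contact_force: [0.1, 0.1, 0.3]
opening: 0.998
grasp_force: 0.0
```

carry_out([
  [0,0,0,0,0,0,0.3],
  [0,0,0,0,0,0,1],
  [0,0,0,0,0,0,1],
  [0,0,0,0,0,0,1],
  [0,0,0,0,0,0,1],
  [0,0,0,0,0,0,1],
], force=60)

```text
clock: 4.12
eef_pos: [429.3, 280.7, 14.7]
tcp_rot: [3.141, 0.001, 3.139]
contact_force: [-2.0, 0.6, 8.5]
opening: 0.307
grasp_force: 58.5
```

carry_out([
  [0,0,0,0,0,-0.1,1],
  [0,0,0,0,0,-0.3,1],
  [0,0,0,0,0,-0.5,1],
  [0,0,0,0,-0.1,-0.7,1],
  [0,0,0,0,-0.3,-0.86,1],
  [0,0,0,0,-0.5,-0.86,1],
  [0,0,0,0,-0.7,-0.86,1],
  [0,0,0,0,-0.7,-0.86,1],
])

```text
clock: 5.12
eef_pos: [427.5, 102.4, 228.7]
tcp_rot: [-3.14, -0.001, 3.136]
contact_force: [0.8, 0.1, -3.6]
opening: 0.303
grasp_force: 60.7
```

carry_out([
  [0,0,0,0,0,0,1],
  [0,0,0,0,0,0,1],
  [0,0,0,0,0,0,1],
])

```text
clock: 5.5
eef_pos: [428.5, 106.2, 228.8]
tcp_rot: [-3.142, -0.0, 3.141]
contact_force: [-0.3, -1.1, -4.0]
opening: 0.301
grasp_force: 60.7
```

Run:
```python
from h import *
ims=[]
for n in ("wrist","top","scene"):
    im=r.grab_frame(n);cv2.imwrite(f"pics/{n}2.png",im[:,:,::-1])
    for l in ("cooker","clamp_bar","lid"):
        d=r.silhouettes(n,l)
        if d: print(n,l,round(d[0]["score"],2),d[0]["position"],d[0]["region"].sum())
s=r.sense();print(s["eef_pos"],s["tcp_rot"],s["opening"],s["contact_force"])
for n,p in (("wrist",[442,-74,72]),("wrist",[368,-117,127])):print(proj(n,p))
```

```text
wrist cooker 0.79 [162.0, 77.9] 15733
wrist lid 0.82 [199.6, 258.3] 41931
top cooker 0.7 [210.8, 265.8] 2051
top clamp_bar 0.74 [218.8, 351.9] 295
top lid 0.78 [218.1, 219.3] 569
scene cooker 0.79 [222.1, 265.7] 3461
scene clamp_bar 0.98 [225.8, 300.3] 1075
scene lid 0.96 [149.5, 196.7] 1095
[428.61270075 105.31693499 229.05389427] [3.14158480e+00 4.87331118e-05 3.13942322e+00] 0.3055783073561286 [ 0.2926013   0.20228402 -4.23957213]
[ 87.01264306 180.03246202]
[-20.56222576 111.62014149]
```

View pics/wrist2.png

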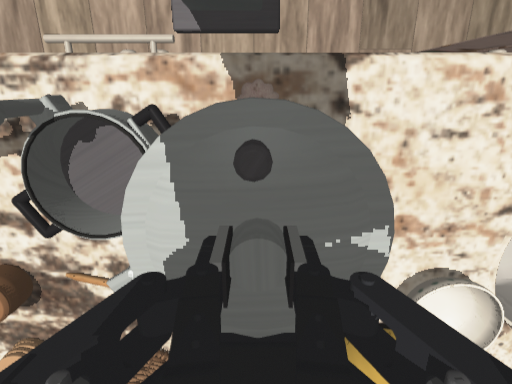

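The pot is at left with its black rim spanning about (23..150, 108..240), partly hidden by the lid. The lid hangs level in the gripper. I'll fit the seal ring.

Run:
```python
from h import *
th=np.linspace(0,2*np.pi,240,endpoint=False)
def samp(n,g,R,cx,cy,z):
    c=r.get_calibration(n);T=np.linalg.inv(np.array(c["pose"]));K=np.array(c["K"])
    P=np.c_[cx+R*np.cos(th),cy+R*np.sin(th),np.full(240,z)]@T[:3,:3].T+T[:3,3]
    u=K[0,0]*P[:,0]/-P[:,2]+K[0,2];v=K[1,1]*-P[:,1]/-P[:,2]+K[1,2]
    return cv2.remap(g,u.astype(np.float32)[None],v.astype(np.float32)[None],1,borderValue=255)[0],u,v
for n in ("wrist","top","scene"):
    g=cv2.imread(f"pics/{n}2.png",0).astype(np.float32);lid=np.zeros(g.shape,np.float32)
    best=[]
    if n=="wrist":
        q=[d for d in r.silhouettes(n,"lid")]
        lid=cv2.dilate(q[0]["region"].astype(np.uint8),np.ones((9,9))).astype(np.float32) if q else lid
    for cx in np.arange(430,456,1.):
        for cy in np.arange(-92,-60,1.):
            _,u,v=samp(n,g,76,cx,cy,68);m=cv2.remap(lid,u.astype(np.float32)[None],v.astype(np.float32)[None],0)[0]<.5
            d=np.mean([samp(n,g,R,cx,cy,68)[0] for R in (67,68,69)],0);o=samp(n,g,72.5,cx,cy,68)[0];i=samp(n,g,63,cx,cy,68)[0]
            best.append((np.mean(np.clip(o-d,0,60)[m])+.5*np.mean(np.clip(i-d,0,60)[m]),cx,cy))
    best.sort(reverse=True);print(n,m.sum(),[tuple(np.round(b,1)) for b in best[:6]],np.mean([b[1:] for b in best[:8]],0))
g=cv2.imread("pics/wrist2.png")[80:260,0:180];cx,cy=0,0
cv2.imwrite("pics/w2c.png",cv2.resize(g,None,fx=3.3,fy=3.3,interpolation=cv2.INTER_CUBIC))
```

```text
Traceback (most recent call last):
ValueError: time passes only in moves, steps and waits
```

```bash
cat > fit.py <<'E'
from h import *
th=np.linspace(0,2*np.pi,240,endpoint=False);C={}
def cal(n):
    if n not in C:
        c=r.get_calibration(n);C[n]=(np.linalg.inv(np.array(c["pose"])),np.array(c["K"]))
    return C[n]
def samp(n,g,R,cx,cy,z):
    T,K=cal(n)
    P=np.c_[cx+R*np.cos(th),cy+R*np.sin(th),np.full(240,z)]@T[:3,:3].T+T[:3,3]
    u=K[0,0]*P[:,0]/-P[:,2]+K[0,2];v=K[1,1]*-P[:,1]/-P[:,2]+K[1,2]
    return cv2.remap(g,u.astype(np.float32)[None],v.astype(np.float32)[None],1,borderValue=255)[0],u,v
E
python3 - <<'E'
from fit import *
for n in ("wrist","top","scene"):
    g=cv2.imread(f"pics/{n}2.png",0).astype(np.float32);lid=np.zeros(g.shape,np.float32)
    best=[]
    if n=="wrist":
        q=r.silhouettes(n,"lid");lid=cv2.dilate(q[0]["region"].astype(np.uint8),np.ones((9,9))).astype(np.float32)
    for cx in np.arange(430,456,1.):
        for cy in np.arange(-92,-60,1.):
            _,u,v=samp(n,g,76,cx,cy,68);m=cv2.remap(lid,u.astype(np.float32)[None],v.astype(np.float32)[None],0)[0]<.5
            d=np.mean([samp(n,g,R,cx,cy,68)[0] for R in (67,68,69)],0);o=samp(n,g,72.5,cx,cy,68)[0];i=samp(n,g,63,cx,cy,68)[0]
            best.append((np.mean(np.clip(o-d,0,60)[m])+.5*np.mean(np.clip(i-d,0,60)[m]),cx,cy))
    best.sort(reverse=True);print(n,m.sum(),[tuple(np.round(b,1).tolist()) for b in best[:6]],np.mean([b[1:] for b in best[:8]],0))
g=cv2.imread("pics/wrist2.png")[80:260,0:180]
cv2.imwrite("pics/w2c.png",cv2.resize(g,None,fx=3.3,fy=3.3,interpolation=cv2.INTER_CUBIC))
E
```

```text
wrist 153 [(68.8, 443.0, -73.0), (65.7, 443.0, -74.0), (65.3, 444.0, -73.0), (65.3, 443.0, -72.0), (64.0, 444.0, -72.0), (60.0, 444.0, -74.0)] [443.125 -73.   ]
top 240 [(45.3, 443.0, -73.0), (45.0, 444.0, -72.0), (44.9, 444.0, -73.0), (44.5, 443.0, -72.0), (43.8, 445.0, -72.0), (43.5, 444.0, -71.0)] [443.75  -72.125]
scene 240 [(45.9, 443.0, -75.0), (45.8, 443.0, -76.0), (45.5, 444.0, -74.0), (45.4, 443.0, -74.0), (45.1, 444.0, -75.0), (44.4, 444.0, -76.0)] [443.5 -75. ]
```

View pics/w2c.png

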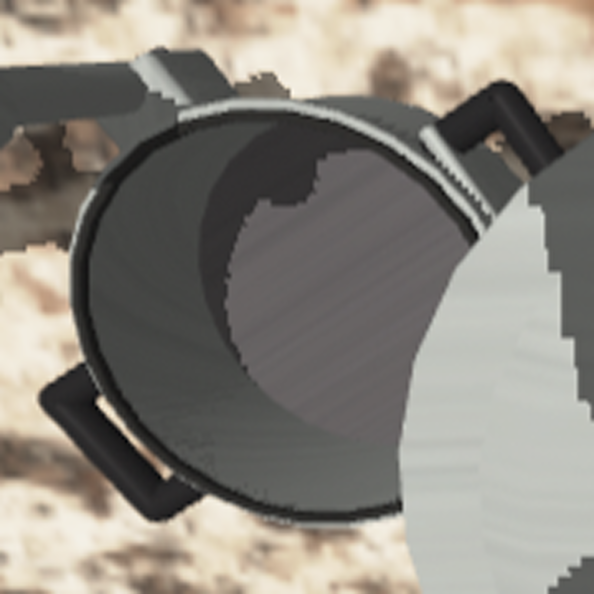

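Three independent fits agree: the mouth is at (443.2, −73.3). Carrying the lid over.

carry_out([
  [0,0,0,-0.03,-0.15,0,1],
  [0,0,0,-0.06,-0.35,0,1],
  [0,0,0,-0.06,-0.55,0,1],
  [0,0,0,-0.06,-0.716,0,1],
  [0,0,0,-0.06,-0.716,0.1,1],
  [0,0,0,-0.06,-0.716,0.25,1],
  [0,0,0,-0.06,-0.716,0.4,1],
  [0,0,0,-0.06,-0.716,0.4,1],
])

```text
clock: 7.2
eef_pos: [441.8, -73.6, 127.4]
tcp_rot: [3.141, -0.004, 3.14]
contact_force: [-1.1, 0.6, -3.8]
opening: 0.305
grasp_force: 62.1
```

carry_out([
  [0,0,0,0,0,0,1],
  [0,0,0,0,0,0,1],
])

```text
clock: 7.45
eef_pos: [444.0, -73.7, 130.2]
tcp_rot: [-3.141, 0.002, 3.139]
contact_force: [0.8, 0.1, -4.9]
opening: 0.307
grasp_force: 62.1
```

Run:
```python
from fit import *
s=r.sense();print(s["eef_pos"],s["tcp_rot"],s["contact_force"]);z=s["eef_pos"][2]-14.7
g0=r.grab_frame("wrist");cv2.imwrite("pics/w3.png",g0[:,:,::-1])
d=r.silhouettes("wrist","lid")
reg=d[0]["region"];print(d[0]["score"],reg.sum())
# lid outer edge from hull rows above fingers
c=cv2.convexHull(max(cv2.findContours(reg.astype(np.uint8),0,1)[0],key=len))[:,0]
T=np.array(r.get_calibration("wrist")["pose"]);K=np.array(r.get_calibration("wrist")["K"])
def rz(p,z):
    q=np.linalg.inv(K)@np.array([p[0],p[1],1.]);q=T[:3,:3]@(q*[1,-1,-1]);return (T[:3,3]+q*(z-T[2,3])/q[2])[:2]
pts=np.array([rz(p,z+13) for p in c if p[1]<230])
from scipy.optimize import least_squares
o=least_squares(lambda a:np.hypot(pts[:,0]-a[0],pts[:,1]-a[1])-73.5,[443,-73],loss="soft_l1");print(o.x,len(pts),np.abs(o.fun).mean())
goto([443.8,-73.3,74.5],np.pi)
```

```text
[444.0102714  -73.7474696  130.22486311] [-3.14134242e+00  1.88836861e-03  3.13949240e+00] [ 0.76700424  0.06705538 -4.91790776]
0.84 42732
[441.65369862 -75.22404785] 31 0.33850250432186063
turn z -0.0006 shift [0.0003 0.0018 0.2222] rows>= 1.0 q [-0.17  0.22  2.09  0.    0.83 -1.74] clk 7.55
```

carry_out([
  [0,0,0,-0.003,0.004,0.08,1],
  [0,0,0,-0.003,0.004,0.15,1],
  [0,0,0,-0.003,0.004,0.19,1],
  [0,0,0,-0.003,0.004,0.21,1],
  [0,0,0,-0.003,0.004,0.216,1],
  [0,0,0,-0.003,0.004,0.218,1],
  [0,0,0,-0.003,0.004,0.218,1],
])

```text
clock: 8.43
eef_pos: [443.4, -73.2, 78.2]
tcp_rot: [-3.14, -0.001, -3.142]
contact_force: [-20.6, -0.6, 58.2]
opening: 0.305
grasp_force: 94.0
```

carry_out([
  [0,0,0,0,0,-0.02,1],
  [0,0,0,0,0,-0.05,1],
  [0,0,0,0,0,-0.05,1],
])

```text
clock: 8.8
eef_pos: [444.9, -72.4, 87.6]
tcp_rot: [3.141, 0.002, 3.139]
contact_force: [3.1, 2.3, -10.0]
opening: 0.305
grasp_force: 67.3
```

Run:
```python
from h import *
s=r.sense();print(s["eef_pos"],s["tcp_rot"],s["contact_force"])
a=r.grab_frame("wrist")[80:330,90:430,::-1];b=r.grab_frame("scene")[150:270,210:350,::-1]
cv2.imwrite("pics/m3.png",np.hstack([cv2.resize(a,(400,480)),cv2.resize(b,(400,480),interpolation=cv2.INTER_CUBIC)]))
```

```text
[444.89413302 -72.42704446  87.56367916] [3.14108441e+00 1.94488114e-03 3.13860868e+00] [ 3.10182996  2.3080596  -9.9944897 ]
```

View pics/m3.png

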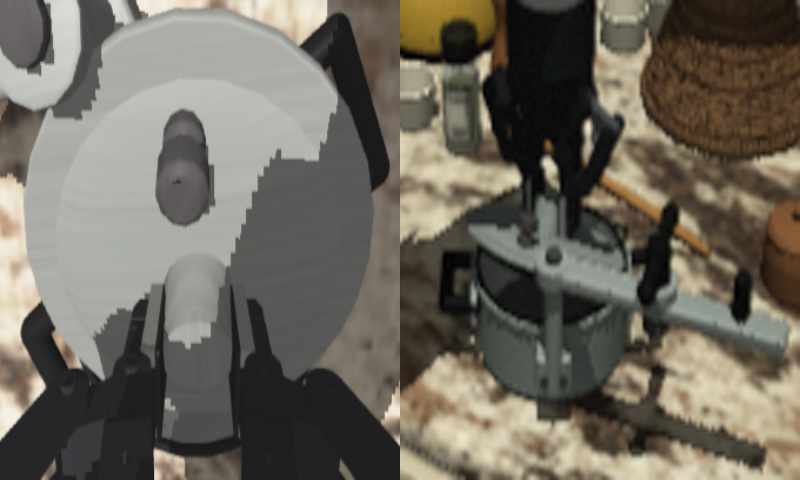

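The wrist view shows the valve leaning and the scene view shows the pot under the lid's near edge, so the lid seems to have pitched in the grip with its −x side up. I'll measure the tilt and check what it hit.

Run:
```python
from fit import *
from scipy.optimize import least_squares
# bar tail seen in wrist2 (from pose then): rebuild camera
s=r.sense();g=r.grab_frame("wrist");cv2.imwrite("pics/w4.png",g[:,:,::-1])
d=r.silhouettes("wrist","lid");reg=d[0]["region"].astype(np.uint8);print(d[0]["score"],reg.sum())
c=cv2.convexHull(max(cv2.findContours(reg,0,1)[0],key=len))[:,0].astype(float);c=c[(c[:,1]<220)]
T,K=cal("wrist");t=np.linspace(0,2*np.pi,400)
p0=s["eef_pos"]
def edge(a):
    cx,cy,pit,rol=a;Rm=cv2.Rodrigues(np.array([rol,pit,0.]))[0]
    P=np.c_[73.5*np.cos(t),73.5*np.sin(t),0*t]@Rm.T+[cx,cy,0]+np.array([0,0,p0[2]-14.7+13])
    P=P@T[:3,:3].T+T[:3,3];return np.c_[K[0,0]*P[:,0]/-P[:,2]+K[0,2],K[1,1]*P[:,1]/P[:,2]+K[1,2]]
f=lambda a:np.array([np.min(np.hypot(*(edge(a)-q).T)) for q in c])
for i in (0,.2):
  o=least_squares(f,[p0[0],p0[1],i,0],x_scale=[5,5,.1,.1],loss="soft_l1",diff_step=1e-4);print(o.x.round(3),f(o.x).mean())
# old wrist camera at wrist2: translate current pose
Tc=np.array(r.get_calibration("wrist")["pose"]);Tc[:3,3]+=np.array([428.6,105.3,229.05])-p0
for n,q in (("block right edge bottom",(75,111)),("block top right",(62,96)),("bar left far",(0,100)),("corner",(54,112))):
    v=np.linalg.inv(K)@np.array([q[0],q[1],1.]);v=Tc[:3,:3]@(v*[1,-1,-1]);
    for z in (127,):print(n,(Tc[:3,3]+v*(z-Tc[2,3])/v[2]).round(0))
```

```text
0.83 44543
[ 4.32349e+02 -7.28980e+01  4.37000e-01  2.00000e-03] 1.0913834396760962
[ 4.32609e+02 -7.30410e+01  4.24000e-01  2.00000e-03] 1.0667201980059806
block right edge bottom [368. -41. 127.]
block top right [356. -49. 127.]
bar left far [359. -98. 127.]
corner [369. -57. 127.]
```

View pics/w4.png

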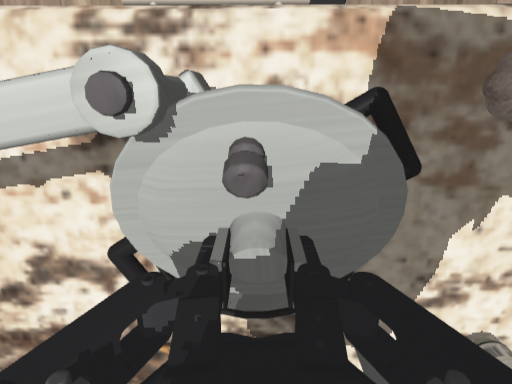

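The lid's near edge caught on the clamp bar's round pivot head and pitched about 0.43 rad; it now overlaps slightly under the head. I'll part-level it by tilting the tool, shift it away from the pivot, and lift gently.

carry_out([
  [0,-0.03,0,-0.01,0.006,0,1],
  [0,-0.064,0,-0.022,0.012,0,1],
  [0,-0.064,0,-0.026,0.015,-0.01,1],
  [0,-0.064,0,-0.026,0.015,-0.03,1],
  [0,-0.064,0,-0.026,0.015,-0.03,1],
], force=80)

```text
clock: 9.62
eef_pos: [451.9, -69.2, 95.4]
tcp_rot: [-3.141, 0.202, 3.14]
contact_force: [0.8, 0.3, -3.7]
opening: 0.299
grasp_force: 81.5
```

carry_out([
  [0,0,0,-0.012,0,-0.06,1],
  [0,0,0,-0.026,0,-0.13,1],
  [0,0,0,-0.04,0,-0.2,1],
  [0,0,0,-0.07,0.05,-0.33,1],
  [0,0,0,-0.07,0.2,-0.33,1],
  [0,0,0,-0.07,0.4,-0.33,1],
  [0,0,0,-0.07,0.4,-0.33,1],
  [0,0,0,-0.07,0.4,-0.33,1],
])

```text
clock: 10.62
eef_pos: [451.6, 31.2, 178.9]
tcp_rot: [-3.141, 0.201, 3.141]
contact_force: [-0.1, 0.0, -5.0]
opening: 0.307
grasp_force: 83.2
```

```bash
cat > tilt.py <<'E'
from fit import *
from scipy.optimize import least_squares
def lidfit(zguess=None,rows=220):
    s=r.sense();r.grab_frame("wrist");d=r.silhouettes("wrist","lid");reg=d[0]["region"].astype(np.uint8)
    c=cv2.convexHull(max(cv2.findContours(reg,0,1)[0],key=len))[:,0].astype(float);c=c[(c[:,1]<rows)&(c[:,1]>1)]
    T,K=cal("wrist");t=np.linspace(0,2*np.pi,400);p0=s["eef_pos"];z0=p0[2]-1.7 if zguess is None else zguess
    def edge(a):
        cx,cy,pit,rol=a;Rm=cv2.Rodrigues(np.array([rol,pit,0.]))[0]
        P=np.c_[73.5*np.cos(t),73.5*np.sin(t),0*t]@Rm.T+[cx,cy,z0]
        P=P@T[:3,:3].T+T[:3,3];return np.c_[K[0,0]*P[:,0]/-P[:,2]+K[0,2],K[1,1]*P[:,1]/P[:,2]+K[1,2]]
    f=lambda a:np.array([np.min(np.hypot(*(edge(a)-q).T)) for q in c])
    o=least_squares(f,[p0[0],p0[1],.1,0],x_scale=[5,5,.1,.1],loss="soft_l1",diff_step=1e-4)
    print("lid",d[0]["score"],o.x.round(3),"err",f(o.x).mean().round(2),"tcp",p0.round(1),s["tcp_rot"].round(3),s["contact_force"].round(1))
E
python3 -c "
from tilt import *
lidfit();goto([429,240,0])"
```

```text
lid 0.57 [4.40438e+02 2.96770e+01 1.93000e-01 1.00000e-03] err 0.69 tcp [451.6  31.2 178.9] [-3.141  0.201  3.141] [-0.1  0.  -5. ]
turn z 0.0 shift [0.0923 0.8384 0.7154] rows>= 5.0 q [ 0.08  0.05  2.18 -0.02  0.72 -1.48] clk 10.72
```

carry_out([
  [0,-0.02,0,0,0.2,0,1],
  [0,-0.04,0,0,0.4,0,1],
  [0,-0.064,0,0.05,0.6,0.14,1],
  [0,-0.064,0,0.1,0.8,0.28,1],
  [0,-0.064,0,0.15,0.956,0.42,1],
  [0,-0.064,0,0.18,0.956,0.52,1],
  [0,-0.064,0,0.197,0.956,0.568,1],
  [0,-0.064,0,0.197,0.956,0.568,1],
])

```text
clock: 11.72
eef_pos: [431.9, 269.0, 28.6]
tcp_rot: [-3.139, 0.4, 3.139]
contact_force: [0.2, -0.1, -5.2]
opening: 0.304
grasp_force: 83.5
```

```bash
python3 -c "
from tilt import *
lidfit()"
```

```text
lid 0.59 [4.21794e+02 2.68669e+02 6.00000e-03 1.10000e-02] err 0.71 tcp [431.9 269.   28.6] [-3.139  0.4    3.139] [ 0.2 -0.1 -5.2]
```

carry_out([
  [0,0,0,0.01,0,0.024,1],
  [0,0,0,0.018,0,0.043,1],
  [0,0,0,0.021,0,0.05,1],
  [0,0,0,0.021,0,0.05,0.2],
  [0,0,0,0.021,0,0.05,-1],
  [0,0,0,0.021,0,0.05,-1],
  [0,0,0,0.021,0,0.05,-1],
])

```text
clock: 12.7
eef_pos: [432.1, 270.2, 16.5]
tcp_rot: [3.141, 0.402, 3.14]
contact_force: [0.6, 0.6, 0.0]
opening: 0.992
grasp_force: 0.0
```

carry_out([
  [0,0,0,-0.04,0,-0.1,-1],
  [0,0,0,-0.11,0,-0.27,-1],
  [0,0.06,0,-0.2,0,-0.48,-1],
  [0,0.11,0,-0.27,0,-0.66,-1],
  [0,0.127,0,-0.29,0,-0.7,-1],
  [0,0.127,0,-0.29,0,-0.7,-1],
  [0,0.127,0,-0.29,0,-0.7,-1],
])

```text
clock: 13.58
eef_pos: [430.4, 269.4, 205.0]
tcp_rot: [-3.141, 0.004, 3.138]
contact_force: [-0.0, 0.0, -0.3]
opening: 1.002
grasp_force: 0.0
```

Run:
```python
from tilt import *
lidfit(13,1000)
r.grab_frame("wrist")
d=r.silhouettes("wrist","lid")[0]["region"].astype(np.uint8)
c=cv2.convexHull(max(cv2.findContours(d,0,1)[0],key=len))
pts=np.array([ray("wrist",p[0],13)[:2] for p in c[::3]],np.float32)
A=np.c_[2*pts,np.ones(len(pts))];s=np.linalg.lstsq(A,(pts**2).sum(1),rcond=None)[0]
print(s[:2],np.sqrt(s[2]+s[0]**2+s[1]**2),cv2.minEnclosingCircle(pts))
goto([s[0],s[1],14],np.pi)
```

```text
lid 0.84 [ 4.20388e+02  2.68956e+02  2.70000e-02 -6.00000e-03] err 0.48 tcp [430.4 269.4 205. ] [-3.141  0.004  3.138] [-0.   0.  -0.3]
[421.75202627 269.45320016] 73.3225642713368 ((421.719970703125, 269.54742431640625), 73.68734741210938)
turn z -0.0005 shift [ 2.880e-02 -5.000e-04  7.612e-01] rows>= 4.0 q [ 0.56  0.2   1.91 -0.    1.03 -1.01] clk 13.78
```

carry_out([
  [0,0,0,0.029,0,0.2,-1],
  [0,0,0,0.029,0,0.4,-1],
  [0,0,0,0.029,0,0.6,-1],
  [0,0,0,0.029,0,0.72,-1],
  [0,0,0,0.029,0,0.757,-1],
  [0,0,0,0.029,0,0.757,0],
  [0,0,0,0.029,0,0.757,1],
  [0,0,0,0.029,0,0.757,1],
], force=110)

```text
clock: 14.78
eef_pos: [424.3, 270.6, 17.6]
tcp_rot: [3.14, 0.005, 3.14]
contact_force: [0.2, 0.4, 1.2]
opening: 0.381
grasp_force: 0.0
```

carry_out([
  [0,0,0,0,0,0,1],
  [0,0,0,0,0,0,1],
  [0,0,0,0,0,0,1],
  [0,0,0,0,0,-0.1,1],
  [0,0,0,0,0,-0.25,1],
  [0,0,0,0,0,-0.5,1],
  [0,0,0,0,0,-0.7,1],
  [0,0,0,0,0,-0.7,1],
])

```text
clock: 15.78
eef_pos: [425.1, 271.3, 195.6]
tcp_rot: [3.137, 0.01, 3.139]
contact_force: [0.1, -0.4, -5.1]
opening: 0.286
grasp_force: 109.3
```

Run:
```python
from tilt import *
lidfit();goto([449,-70,190],np.pi)
```

```text
lid 0.97 [ 4.19587e+02  2.68618e+02 -1.53000e-01 -1.20000e-02] err 1.62 tcp [425.1 271.3 195.6] [3.137 0.01  3.139] [ 0.1 -0.4 -5.1]
turn z -0.0007 shift [-0.1087 -1.3587  0.0049] rows>= 6.0 q [ 0.57  0.21  1.94 -0.    1.   -1.  ] clk 15.88
```

carry_out([
  [0,0,0,-0.02,-0.15,0,1],
  [0,0,0,-0.04,-0.35,0,1],
  [0,0,0,-0.06,-0.55,0,1],
  [0,0,0,-0.08,-0.75,0,1],
  [0,0,0,-0.1,-0.95,0,1],
  [0,0,0,-0.1,-1,0,1],
  [0,0,0,-0.1,-1,0,1],
  [0,0,0,-0.1,-1,0,1],
])

```text
clock: 16.88
eef_pos: [446.9, 20.9, 190.7]
tcp_rot: [3.141, 0.002, 3.14]
contact_force: [0.4, -0.5, -4.1]
opening: 0.287
grasp_force: 109.9
```

carry_out([
  [0,0,0,0,-0.1,0,1],
  [0,0,0,0,-0.25,0,1],
  [0,0,0,0,-0.36,0,1],
  [0,0,0,0,-0.36,0,1],
  [0,0,0,0,-0.36,0,1],
  [0,0,0,0,-0.36,0,1],
])

```text
clock: 17.62
eef_pos: [447.3, -68.9, 191.4]
tcp_rot: [3.141, 0.003, 3.141]
contact_force: [-0.8, 0.7, -3.8]
opening: 0.285
grasp_force: 110.1
```

Run:
```python
from tilt import *
lidfit();lidfit(None,200)
im=r.grab_frame("wrist");cv2.imwrite("pics/w5.png",im[:,:,::-1])
goto([447,-71,190],np.pi)
```

```text
lid 0.76 [ 4.45208e+02 -7.04100e+01 -3.30000e-02  4.40000e-02] err 1.15 tcp [447.3 -68.9 191.4] [3.141e+00 3.000e-03 3.141e+00] [-0.8  0.7 -3.8]
lid 0.8 [ 4.44854e+02 -7.06150e+01 -9.00000e-02  3.90000e-02] err 0.93 tcp [447.4 -69.2 191.5] [3.141e+00 3.000e-03 3.141e+00] [ 0.6 -0.4 -4.6]
turn z -0.0005 shift [ 0.0015 -0.0057  0.0063] rows>= 1.0 q [-0.16  0.13  2.03  0.    0.98 -1.73] clk 17.88
```

View pics/w5.png

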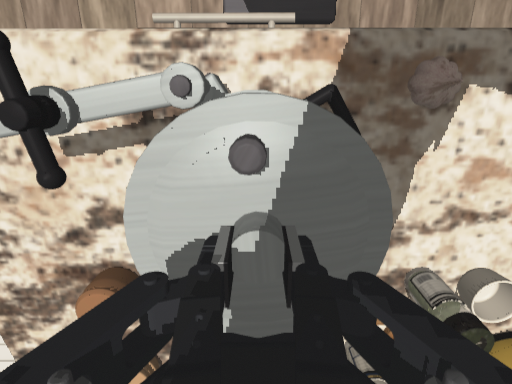

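The lid looks level now. The pivot head shows as a disc at (184,84), about 22 px in radius. I'll compute its clearance to the lid.

Run:
```python
from h import *
for q in ((184,86),(162,88),(206,82),(184,64),(184,107)):print(q,ray("wrist",q,127).round(1)[:2])
print("hub",ray("wrist",(29,112),160)[:2],"ends",ray("wrist",(52,179),155)[:2],ray("wrist",(2,42),155)[:2])
```

```text
(184, 86) [ 368.4 -118.6]
(162, 88) [ 369.6 -133.2]
(206, 82) [ 365.9 -104. ]
(184, 64) [ 354.9 -117.5]
(184, 107) [ 381.8 -119.6]
hub [ 382.24587828 -199.90918802] ends [ 423.53048812 -198.86488493] [ 345.32196243 -209.59509276]
```

carry_out([
  [0,0,0,-0.005,-0.009,0.1,1],
  [0,0,0,-0.005,-0.009,0.2,1],
  [0,0,0,-0.005,-0.009,0.27,1],
  [0,0,0,-0.005,-0.009,0.31,1],
  [0,0,0,-0.005,-0.009,0.33,1],
  [0,0,0,-0.005,-0.009,0.33,1],
  [0,0,0,-0.005,-0.009,0.33,1],
])

```text
clock: 18.75
eef_pos: [449.3, -72.3, 109.6]
tcp_rot: [-3.141, 0.004, 3.14]
contact_force: [0.6, 0.6, -4.0]
opening: 0.284
grasp_force: 110.1
```

carry_out([
  [0,0,0,0.007,0,0.04,1],
  [0,0,0,0.007,0,0.08,1],
  [0,0,0,0.007,0,0.1,1],
  [0,0,0,0.007,0,0.115,1],
  [0,0,0,0.007,0,0.12,1],
  [0,0,0,0.007,0,0.12,1],
])

```text
clock: 19.5
eef_pos: [447.3, -72.2, 79.1]
tcp_rot: [-3.142, 0.003, 3.139]
contact_force: [-0.2, 0.6, -4.5]
opening: 0.287
grasp_force: 110.1
```

carry_out([
  [0,0,0,0,0,0.008,1],
  [0,0,0,0,0,0.012,1],
  [0,0,0,0,0,0.012,1],
])

```text
clock: 19.88
eef_pos: [447.6, -72.2, 77.3]
tcp_rot: [-3.141, 0.004, 3.14]
contact_force: [-5.5, 1.5, 16.5]
opening: 0.287
grasp_force: 112.5
```

carry_out([
  [0,0,0,0,0,0.01,0.2],
  [0,0,0,0,0,0.01,-0.5],
  [0,0,0,0,0,0.01,-1],
  [0,0,0,0,0,0.01,-1],
  [0,0,0,0,0,-0.05,-1],
  [0,0,0,0,0,-0.2,-1],
  [0,0,0,0,0,-0.4,-1],
  [0,0,0,0,0,-0.5,-1],
])

```text
clock: 20.88
eef_pos: [447.8, -72.4, 204.6]
tcp_rot: [-3.141, 0.007, 3.14]
contact_force: [-0.3, 0.5, 0.8]
opening: 0.995
grasp_force: 0.0
```

carry_out([
  [0,0,0,0.1,-0.1,-0.04,-1],
  [0,0,0,0.1,-0.2,-0.08,-1],
  [0,0,0,0.1,-0.2,-0.08,-1],
  [0,0,0,0.1,-0.2,-0.08,-1],
])

```text
clock: 21.38
eef_pos: [421.5, -121.7, 221.2]
tcp_rot: [3.141, 0.003, 3.139]
contact_force: [0.6, 1.2, 0.5]
opening: 0.998
grasp_force: 0.0
```

Run:
```python
from tilt import *
lidfit(73,1000)
im=r.grab_frame("wrist");cv2.imwrite("pics/w6.png",im[:,:,::-1])
for l in ("lid","peg","hub","tee_end","clamp_bar"):
    for d in r.silhouettes("wrist",l)[:3]:
        p=d["position"];print(l,round(d["score"],2),np.round(p),d["region"].sum(),ray("wrist",(p[1],p[0]),{"lid":73,"peg":145}.get(l,155)).round(1)[:2])
print(r.sense()["contact_force"])
```

```text
lid 0.9 [ 4.33307e+02 -7.88530e+01 -6.71000e-01  3.39000e-01] err 0.88 tcp [ 421.5 -121.7  221.2] [3.141e+00 3.000e-03 3.139e+00] [0.6 1.2 0.5]
lid 0.59 [188. 308.] 14778 [442.1 -70.7]
peg 0.64 [136. 146.] 9839 [ 377.1 -203.2]
hub 0.62 [139. 146.] 9375 [ 377.7 -200.1]
tee_end 0.63 [140. 135.] 2967 [ 378.6 -208. ]
clamp_bar 0.74 [136. 146.] 9418 [ 375.9 -199.9]
[ 1.15687174 -0.05730298 -0.60028165]
```

View pics/w6.png

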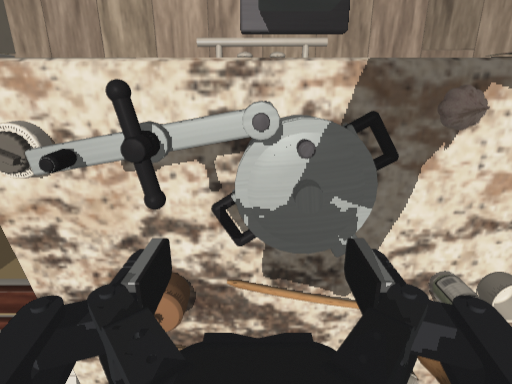

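The lid sits in the pot, centred near (306,186). The bar is still open: head (262,121), hub (140,146), peg (58,160), and T ends at (118,90) and (154,199). That is my last picture, so from here I work with numbers.

Run:
```python
from h import *
d=r.silhouettes("wrist","lid")[0]["region"].astype(np.uint8)
c=cv2.convexHull(max(cv2.findContours(d,0,1)[0],key=len))
pts=np.array([ray("wrist",p[0],73)[:2] for p in c[::4]],np.float32)
A=np.c_[2*pts,np.ones(len(pts))];s=np.linalg.lstsq(A,(pts**2).sum(1),rcond=None)[0]
print("lid",s[:2],np.sqrt(s[2]+s[0]**2+s[1]**2),cv2.minEnclosingCircle(pts))
print("lidc",ray("wrist",(306.5,186),73))
h=ray("wrist",(262,121),130)[:2];b=ray("wrist",(140,146),160)[:2];p=ray("wrist",(66,158),145)[:2];pt=ray("wrist",(64,158),158)[:2]
e=[ray("wrist",q,155)[:2] for q in ((118,90),(154,199))]
print("head",h,"hub",b,"peg",p,pt,"ends",e,np.linalg.norm(b-h),np.linalg.norm(p-h),np.linalg.norm(e[0]-e[1]))
print("bar ang",np.arctan2(*(b-h)[::-1]),np.arctan2(*(p-h)[::-1]),"tee ang",np.arctan2(*(e[0]-e[1])[::-1]))
goto([390,-268,190],np.pi)
```

```text
lid [444.77769316 -73.53453299] 72.54518700490992 ((444.6337890625, -73.37989807128906), 72.9273452758789)
lidc [439.69537955 -72.92968139  73.        ]
head [ 368.19060572 -119.20279324] hub [ 381.62986359 -203.23463457] peg [ 393.32773658 -265.45279611] [ 390.34868142 -258.35654749] ends [array([ 344.96681681, -215.23283336]), array([ 422.35639861, -199.68550061])] 85.09972978802256 148.39453726003674 78.93584057137853
bar ang -1.4122087902365665 -1.4005816678226741 tee ang -2.9433347683604723
turn z -0.0006 shift [ 0.1254 -0.5846  0.1232] rows>= 3.0 q [-0.29  0.07  2.02  0.    1.05 -1.86] clk 21.82
```

```bash
python3 -c "
from h import *
goto([394,-271,200],1.737)"
```

```text
turn z 0.4465 shift [ 0.1093 -0.5966  0.0832] rows>= 8.0 q [-0.29  0.07  2.02  0.    1.05 -1.86] clk 21.82
```

carry_out([
  [0,0,0.05,0.02,-0.15,0,-1],
  [0,0,0.11,0.06,-0.35,0.02,-1],
  [0,0,0.17,0.11,-0.55,0.05,-1],
  [0,0,0.23,0.11,-0.597,0.083,-1],
  [0,0,0.29,0.11,-0.597,0.083,-1],
  [0,0,0.35,0.11,-0.597,0.083,-1],
  [0,0,0.41,0.11,-0.597,0.083,-1],
  [0,0,0.446,0.11,-0.597,0.083,-1],
])

```text
clock: 22.82
eef_pos: [393.9, -271.3, 200.0]
tcp_rot: [3.139, 0.0, 1.733]
contact_force: [0.1, -1.0, 0.6]
opening: 0.997
grasp_force: 0.0
```

carry_out([
  [0,0,0,0,0,0,-1],
  [0,0,0,0,0,0,-1],
])

```text
clock: 23.08
eef_pos: [393.9, -271.3, 200.1]
tcp_rot: [3.139, 0.0, 1.741]
contact_force: [0.1, -0.1, -0.6]
opening: 0.997
grasp_force: 0.0
```

Run:
```python
from h import *
im=r.grab_frame("wrist");s=r.sense();print(s["eef_pos"],s["tcp_rot"])
for l,z in (("peg",150),("tee_end",155),("hub",160),("clamp_bar",127)):
    for d in r.silhouettes("wrist",l)[:2]:
        p=d["position"];R=np.argwhere(d["region"]);print(l,round(d["score"],2),np.round(p),len(R),R.min(0),R.max(0),ray("wrist",(p[1],p[0]),z).round(1)[:2])
# predicted peg top pixel & dark blob there
u=proj("wrist",[394,-271,158]);print("pred peg",u)
hs=cv2.cvtColor(im,cv2.COLOR_RGB2GRAY);x,y=int(u[0]),int(u[1]);w=hs[max(0,y-60):y+60,max(0,x-70):x+70]
n,_,st,ce=cv2.connectedComponentsWithStats((w<60).astype(np.uint8))
for i in range(1,n):
    if st[i,4]>80: print(st[i][:4]+[max(0,x-70),max(0,y-60),0,0],st[i,4],ce[i]+[max(0,x-70),max(0,y-60)])
goto([394,-271,135],1.737)
```

```text
[ 393.89265771 -271.28632102  200.1103994 ] [3.13857365e+00 4.88576078e-04 1.74064117e+00]
peg 0.66 [108. 257.] 9901 [  0 183] [237 336] [ 382.2 -207.8]
tee_end 0.7 [105. 260.] 3579 [ 90 183] [124 337] [ 383.7 -205.3]
tee_end 0.54 [ 98. 265.] 12584 [  0 184] [237 420] [ 386.1 -200.8]
hub 0.9 [107. 259.] 9951 [  0 183] [238 337] [ 383.1 -206.2]
hub 0.39 [107. 262.] 3562 [ 90 183] [125 337] [ 384.9 -205.7]
clamp_bar 0.61 [107. 258.] 9916 [  0 183] [237 337] [ 383.4 -208.3]
clamp_bar 0.24 [ 16. 362.] 4317 [  0 290] [ 40 436] [ 439.8 -141.4]
pred peg [258.66461264 208.42114525]
[251 189  20  28] 479 [260.25678497 202.60125261]
[239 252  36  16] 169 [258.50295858 258.33136095]
turn z 0.0007 shift [0.0011 0.0006 0.2606] rows>= 2.0 q [-0.61  0.16  1.97  0.    1.01 -0.78] clk 23.32
```

carry_out([
  [0,0,0,0,0.003,0.12,-1],
  [0,0,0,0,0.003,0.22,-1],
  [0,0,0,0,0.003,0.262,-1],
  [0,0,0,0,0.003,0.262,-1],
  [0,0,0,0,0.003,0.262,0.5],
  [0,0,0,0,0.003,0.262,1],
  [0,0,0,0,0.003,0.262,1],
  [0,0,0,0,0.003,0.262,1],
], force=40)

```text
clock: 24.32
eef_pos: [395.4, -271.3, 135.1]
tcp_rot: [3.137, 0.001, 1.738]
contact_force: [-8.8, 3.1, 9.5]
opening: 0.148
grasp_force: 41.8
```

carry_out([
  [0,0,0,0,0.003,0,1],
  [0,0,0,0,0.003,0,1],
])

```text
clock: 24.58
eef_pos: [395.3, -271.3, 135.1]
tcp_rot: [3.139, 0.001, 1.739]
contact_force: [-3.6, 0.3, 6.6]
opening: 0.147
grasp_force: 39.2
```

Run:
```python
from h import *
s=r.sense();print(s["eef_pos"],s["tcp_rot"],s["contact_force"],s["opening"],s["qpos"])
p=s["eef_pos"][:2];y0=s["tcp_rot"][2];piv=np.array([368.2,-118.8])
R=p-piv;print("rad",np.hypot(*R),"ang",np.arctan2(R[1],R[0]))
a0=np.arctan2(R[1],R[0]);rad=np.hypot(*R);c,sn=np.cos(y0),np.sin(y0)
for k in range(1,13):
    a=a0+.165*k;q=piv+rad*np.array([np.cos(a),np.sin(a)]);d=q-p
    print(k,round(a,3),"turn",round(-.165*k/np.pi,4),"sh",round((c*d[0]+sn*d[1])/250,4),round((sn*d[0]-c*d[1])/250,4),q.round(0))
```

```text
[ 395.34230274 -271.27585604  135.05622209] [3.13902460e+00 7.96768441e-04 1.73856707e+00] [-3.62467035  0.34278253  6.62954435] 0.1469677801550225 [-6.05393092e-01  2.52120931e-01  2.02813869e+00  1.61564700e-03
  8.58939240e-01 -7.74218801e-01]
rad 154.87282290383197 ang -1.3946311220101262
1 -1.23 turn -0.0525 sh 0.0093 0.1017 [ 420. -265.]
2 -1.065 turn -0.105 sh 0.0351 0.2005 [ 443. -254.]
3 -0.9 turn -0.1576 sh 0.0768 0.2936 [ 465. -240.]
4 -0.735 turn -0.2101 sh 0.1333 0.3787 [ 483. -223.]
5 -0.57 turn -0.2626 sh 0.2029 0.4534 [ 499. -202.]
6 -0.405 turn -0.3151 sh 0.2839 0.5155 [ 511. -180.]
7 -0.24 turn -0.3676 sh 0.374 0.5636 [ 519. -156.]
8 -0.075 turn -0.4202 sh 0.4708 0.5962 [ 523. -130.]
9 0.09 turn -0.4727 sh 0.5716 0.6124 [ 522. -105.]
10 0.255 turn -0.5252 sh 0.6737 0.6119 [518. -80.]
11 0.42 turn -0.5777 sh 0.7743 0.5946 [510. -56.]
12 0.585 turn -0.6303 sh 0.8707 0.5611 [497. -33.]
```

carry_out([
  [0,0,-0.026,0.0025,0.051,0,1],
  [0,0,-0.0525,0.009,0.102,0,1],
  [0,0,-0.105,0.035,0.2,0,1],
  [0,0,-0.158,0.077,0.294,0,1],
  [0,0,-0.21,0.133,0.379,0,1],
  [0,0,-0.263,0.203,0.453,0,1],
  [0,0,-0.315,0.284,0.5155,0,1],
  [0,0,-0.315,0.284,0.5155,0,1],
])

```text
clock: 25.58
eef_pos: [511.7, -177.7, 135.2]
tcp_rot: [3.139, 0.003, 2.731]
contact_force: [1.7, 6.1, 2.4]
opening: 0.15
grasp_force: 39.8
```

Run:
```python
from h import *
s=r.sense();print(s["eef_pos"],s["tcp_rot"],s["contact_force"],s["opening"],s["qpos"])
p=s["eef_pos"][:2];y0=s["tcp_rot"][2];piv=np.array([368.2,-118.8])
R=p-piv;print("rad",np.hypot(*R),"ang",np.arctan2(R[1],R[0]))
a0=np.arctan2(R[1],R[0]);rad=155;c,sn=np.cos(y0),np.sin(y0)
for a in (-.24,-.075,.09,.255,.40,.47,.53,.56):
    q=piv+rad*np.array([np.cos(a),np.sin(a)]);d=q-p
    print(a,"turn",round(-(a-a0)/np.pi,4),"sh",round((c*d[0]+sn*d[1])/250,4),round((sn*d[0]-c*d[1])/250,4),q.round(0))
```

```text
[ 511.71609715 -177.69249646  135.15352766] [3.13867310e+00 2.84596107e-03 2.73085002e+00] [1.73917365 6.12457693 2.39853947] 0.15027618272754525 [-0.33870303  0.33860594  1.89987162  0.00345576  0.90006928 -1.50090471]
rad 155.1296112315924 ang -0.3894007978560763
-0.24 turn -0.0476 sh 0.0094 0.0921 [ 519. -156.]
-0.075 turn -0.1001 sh 0.035 0.191 [ 523. -130.]
0.09 turn -0.1526 sh 0.0765 0.2844 [ 523. -105.]
0.255 turn -0.2051 sh 0.1328 0.3697 [518. -80.]
0.4 turn -0.2513 sh 0.1932 0.4361 [511. -58.]
0.47 turn -0.2736 sh 0.2257 0.4649 [506. -49.]
0.53 turn -0.2927 sh 0.2551 0.4877 [502. -40.]
0.56 turn -0.3022 sh 0.2703 0.4984 [500. -36.]
```

carry_out([
  [0,0,-0.024,0.004,0.046,0,1],
  [0,0,-0.0476,0.0094,0.092,0,1],
  [0,0,-0.1,0.035,0.191,0,1],
  [0,0,-0.1526,0.0765,0.2844,0,1],
  [0,0,-0.205,0.133,0.37,0,1],
  [0,0,-0.251,0.193,0.436,0,1],
  [0,0,-0.274,0.226,0.465,0,1],
  [0,0,-0.293,0.255,0.488,0,1],
])

```text
clock: 26.58
eef_pos: [503.1, -42.7, 135.2]
tcp_rot: [-3.137, 0.005, -2.632]
contact_force: [6.4, -5.4, -5.7]
opening: 0.147
grasp_force: 39.8
```

carry_out([
  [0,0,0,0,0,0,1],
  [0,0,0,0,0,0,1],
])

```text
clock: 26.82
eef_pos: [502.5, -41.8, 135.2]
tcp_rot: [-3.14, 0.005, -2.636]
contact_force: [4.8, 4.8, -1.6]
opening: 0.144
grasp_force: 40.1
```

Run:
```python
from h import *
s=r.sense();print(s["eef_pos"],s["tcp_rot"],s["contact_force"])
p=s["eef_pos"][:2];y0=s["tcp_rot"][2];piv=np.array([368.2,-118.8])
R=p-piv;print("rad",np.hypot(*R),"ang",np.arctan2(R[1],R[0]))
t=s["contact_force"][:2]@np.array([-R[1],R[0]])/np.hypot(*R);print("tangential f",t)
```

```text
[502.47998236 -41.77460788 135.17313011] [-3.13984066  0.00487568 -2.63581593] [ 4.8487787   4.75393837 -1.57386326]
rad 154.80318050118473 ang 0.5207949220917211
tangential f 1.7110738861831953
```

carry_out([
  [0,0,-0.004,0.001,0.012,0,1],
  [0,0,-0.008,0.002,0.022,0,1],
  [0,0,-0.008,0.002,0.022,0,1],
  [0,0,-0.008,0.002,0.022,0,1],
])

```text
clock: 27.32
eef_pos: [500.5, -38.3, 135.3]
tcp_rot: [-3.137, 0.006, -2.61]
contact_force: [8.2, -2.3, -6.9]
opening: 0.147
grasp_force: 39.7
```

carry_out([
  [0,0,-0.004,0.0015,0.012,0,1],
  [0,0,-0.008,0.003,0.024,0,1],
  [0,0,-0.008,0.003,0.024,0,1],
  [0,0,-0.008,0.003,0.024,0,1],
])

```text
clock: 27.82
eef_pos: [500.3, -37.9, 135.4]
tcp_rot: [-3.127, 0.008, -2.583]
contact_force: [21.4, -32.0, -21.3]
opening: 0.151
grasp_force: 40.1
```

carry_out([
  [0,0,0.006,0,-0.018,0,1],
  [0,0,0.006,0,-0.018,0,0.5],
  [0,0,0.006,0,-0.018,0,-1],
  [0,0,0.006,0,-0.018,0,-1],
  [0,0,0.006,0,-0.018,0,-1],
  [0,0,0.006,0,-0.018,-0.15,-1],
  [0,0,0.006,0,-0.018,-0.3,-1],
  [0,0,0.006,0.1,-0.018,-0.4,-1],
])

```text
clock: 28.82
eef_pos: [476.7, -49.6, 236.7]
tcp_rot: [-3.139, 0.005, -2.602]
contact_force: [0.1, -0.5, 0.6]
opening: 0.999
grasp_force: 0.0
```

carry_out([
  [0,0,0,0,0,0,-1],
  [0,0,0,0,0,0,-1],
])

```text
clock: 29.08
eef_pos: [475.5, -49.7, 234.4]
tcp_rot: [-3.14, 0.003, -2.604]
contact_force: [-0.5, 0.9, -0.4]
opening: 1.001
grasp_force: 0.0
```

Run:
```python
from h import *
im=r.grab_frame("wrist");cv2.imwrite("pics/w7.png",im[:,:,::-1]);s=r.sense();print(s["eef_pos"],s["tcp_rot"],s["qpos"].round(2))
piv=np.array([368.2,-118.8]);hub=piv+88*np.array([np.cos(.55),np.sin(.55)]);print("hub",hub)
for n in ("wrist","top"):
  if n=="top": r.grab_frame("top")
  for l,z in (("tee_end",155),("hub",155)):
    for d in r.silhouettes(n,l)[:2]:
        p=d["position"];q=np.argwhere(d["region"])[::5];P=np.array([ray(n,(c,a),158)[:2] for a,c in q[:300]]) if False else None
        c0=np.cov(q.T);w,v=np.linalg.eigh(c0);ax=v[:,1]*2*np.sqrt(w[1])
        A=ray(n,(p[1]+ax[1],p[0]+ax[0]),155)[:2];B=ray(n,(p[1]-ax[1],p[0]-ax[0]),155)[:2]
        print(n,l,round(d["score"],2),np.round(p),len(q)*5,q.min(0),q.max(0),ray(n,(p[1],p[0]),z).round(1)[:2],"axis ang",np.arctan2(*(A-B)[::-1]).round(3),np.linalg.norm(A-B).round(1),np.sqrt(w).round(1))
u=proj("wrist",[*hub,160]);print("hub px",u)
```

```text
[475.41988088 -49.66253627 234.04934832] [-3.14065428e+00  2.03717243e-03 -2.60340862e+00] [-0.11  0.12  1.94  0.    1.09 -2.22]
hub [443.22215794 -72.80352385]
wrist tee_end 0.64 [140. 252.] 2300 [126 190] [155 315] [442.6 -74.5] axis ang 2.147 102.2 [ 5.8 34.4]
top hub 0.49 [212. 268.] 165 [200 256] [220 270] [424.5 -83.8] axis ang 0.557 76.5 [3.  5.9]
hub px [253.73143664 143.42962916]
```

Tee axis measured at 2.147 rad, as predicted, and the hub is at about (443,−73). I'll grip the T-handle at its centre and turn with the wrist.

```bash
python3 -c "
from h import *
goto([443.1,-73.2,215],2.147)"
```

```text
turn z 0.488 shift [ 0.1592 -0.0142  0.0768] rows>= 9.0 q [-0.11  0.12  1.94  0.    1.09 -2.22] clk 29.38
```

carry_out([
  [0,0,0.058,0.04,0,0.02,-0.5],
  [0,0,0.116,0.08,0,0.04,0],
  [0,0,0.174,0.12,-0.014,0.077,0],
  [0,0,0.232,0.159,-0.014,0.077,0],
  [0,0,0.29,0.159,-0.014,0.077,0],
  [0,0,0.348,0.159,-0.014,0.077,0],
  [0,0,0.406,0.159,-0.014,0.077,0],
  [0,0,0.46,0.159,-0.014,0.077,0],
])

```text
clock: 30.38
eef_pos: [443.2, -73.2, 215.2]
tcp_rot: [3.14, 0.002, 2.229]
contact_force: [0.1, 0.5, 0.1]
opening: 0.501
grasp_force: 0.0
```

carry_out([
  [0,0,0.028,0,0,0,0],
  [0,0,0.028,0,0,0,0],
])

```text
clock: 30.62
eef_pos: [443.2, -73.2, 215.3]
tcp_rot: [3.139, 0.001, 2.148]
contact_force: [0.1, -0.9, 0.3]
opening: 0.504
grasp_force: 0.0
```

```bash
cat > tee.py <<'E'
from h import *
def tee():
    r.grab_frame("wrist");s=r.sense()
    for l in ("tee_end","hub"):
        for d in r.silhouettes("wrist",l)[:2]:
            p=d["position"];q=np.argwhere(d["region"]);w,v=np.linalg.eigh(np.cov(q.T));ax=v[:,1]*2*np.sqrt(w[1])
            A=ray("wrist",(p[1]+ax[1],p[0]+ax[0]),155)[:2];B=ray("wrist",(p[1]-ax[1],p[0]-ax[0]),155)[:2]
            print(l,round(d["score"],2),np.round(p),len(q),ray("wrist",(p[1],p[0]),155).round(1)[:2],"ang",np.arctan2(*(A-B)[::-1]).round(3),np.linalg.norm(A-B).round(0),np.sqrt(w).round(1))
    print(s["eef_pos"].round(1),s["tcp_rot"].round(3),s["qpos"].round(2),s["opening"])
E
python3 -c "
from tee import *
tee();goto([443.1,-73.2,137],2.147)"
```

```text
tee_end 0.78 [196. 260.] 2371 [442.4 -70.7] ang 2.151 104.0 [ 6.1 33.5]
tee_end 0.31 [184. 257.] 8627 [435.9 -63.9] ang 0.535 176.0 [19.5 61.9]
hub 0.84 [188. 255.] 8504 [436.1 -67.1] ang 0.536 176.0 [19.8 61.5]
hub 0.22 [180. 261.] 12907 [436.7 -60.2] ang 0.571 187.0 [42.8 66. ]
[443.2 -73.3 215.3] [3.139e+00 1.000e-03 2.149e+00] [-0.17  0.09  2.01  0.    1.03 -0.75] 0.501356569609195
turn z 0.0005 shift [ 6.000e-04 -2.000e-04  3.136e-01] rows>= 2.0 q [-0.17  0.09  2.01  0.    1.03 -0.75] clk 30.77
```

carry_out([
  [0,0,0,0,0,0.12,0],
  [0,0,0,0,0,0.24,0],
  [0,0,0,0,0,0.3,0],
  [0,0,0,0,0,0.308,0],
  [0,0,0,0,0,0.308,1],
  [0,0,0,0,0,0.308,1],
  [0,0,0,0,0,0.308,1],
  [0,0,0,0,0,0.308,1],
], force=60)

```text
clock: 31.78
eef_pos: [444.1, -73.4, 139.5]
tcp_rot: [3.138, 0.003, 2.147]
contact_force: [-0.7, -0.4, 6.8]
opening: 0.209
grasp_force: 58.9
```

```bash
python3 -c "
from h import *
s=r.sense();print(s['wrist_torque'].round(3),s['contact_force'].round(1),s['opening'],s['qpos'].round(2))"
```

```text
[-0.065  0.308  0.031] [-0.7 -0.4  6.8] 0.2089056736891204 [-0.17  0.2   2.08  0.    0.85 -0.74]
```

carry_out([
  [0,0,0.055,0,0,0,1],
  [0,0,0.11,0,0,0,1],
  [0,0,0.165,0,0,0,1],
  [0,0,0.22,0,0,0,1],
])

```text
clock: 32.28
eef_pos: [443.8, -73.5, 139.5]
tcp_rot: [3.137, 0.0, 1.45]
contact_force: [-2.8, -1.4, 8.1]
opening: 0.214
grasp_force: 59.1
```

```bash
cat > tq.py <<'E'
from h import *
T=[]
for i in range(3):
    s=r.sense();T.append(np.r_[s['wrist_torque'],s['contact_force']]);r.grab_frame("scene")
s=r.sense();print(np.array(T).round(3).tolist(),'op',s['opening'].round(3),'q6',s['qpos'][5].round(3),'yaw',s['tcp_rot'][2].round(3),s["eef_pos"].round(1))
E
python3 tq.py
```

```text
Traceback (most recent call last):
  File "tq.py", line 5, in <module>
    s=r.sense();print(np.array(T).round(3).tolist(),'op',s['opening'].round(3),'q6',s['qpos'][5].round(3),'yaw',s['tcp_rot'][2].round(3),s["eef_pos"].round(1))
                                                         ^^^^^^^^^^^^^^^^^^
AttributeError: 'float' object has no attribute 'round'
```

```bash
sed -i "s/s\['opening'\].round(3)/round(float(s['opening']),3)/" tq.py; python3 tq.py
```

```text
[[-0.106, 0.502, -0.064, -2.557, -1.131, 7.71], [-0.192, 0.505, -0.039, -1.59, -1.905, 8.63], [-0.123, 0.493, -0.073, -2.553, -1.361, 8.605]] op 0.211 q6 -0.053 yaw 1.456 [443.8 -73.5 139.5]
```

carry_out([
  [0,0,0.055,0,0,0,1],
  [0,0,0.11,0,0,0,1],
  [0,0,0.165,0,0,0,1],
  [0,0,0.22,0,0,0,1],
])

```text
clock: 33.08
eef_pos: [443.5, -73.4, 139.5]
tcp_rot: [3.139, -0.002, 0.759]
contact_force: [-4.0, 0.4, 9.2]
opening: 0.21
grasp_force: 59.2
```

```bash
python3 tq.py; python3 -c "
from tee import *
tee()"
```

```text
[[0.033, 0.682, 0.037, -3.994, 0.379, 9.169], [-0.066, 0.663, -0.034, -4.297, -0.518, 9.229], [-0.054, 0.679, -0.114, -4.243, 0.307, 9.375]] op 0.213 q6 0.64 yaw 0.763 [443.5 -73.4 139.5]
tee_end 0.93 [247. 258.] 5145 [446.8 -71. ] ang 0.763 106.0 [ 9.  48.5]
hub 0.64 [189. 266.] 11274 [470.5 -53.1] ang 0.607 154.0 [12.7 79.1]
[443.6 -73.4 139.5] [ 3.139e+00 -3.000e-03  7.640e-01] [-0.17  0.2   2.08  0.    0.85  0.64] 0.21398133467436128
```

carry_out([
  [0,0,0.055,0,0,0,1],
  [0,0,0.11,0,0,0,1],
  [0,0,0.165,0,0,0,1],
  [0,0,0.22,0,0,0,1],
])

```text
clock: 33.88
eef_pos: [443.4, -73.2, 139.5]
tcp_rot: [3.142, -0.003, 0.068]
contact_force: [-3.7, 1.9, 10.5]
opening: 0.217
grasp_force: 59.2
```

```bash
python3 tq.py
```

```text
[[0.253, 0.691, 0.075, -3.712, 1.865, 10.453], [0.242, 0.769, -0.014, -3.906, 1.611, 10.237], [0.197, 0.762, -0.075, -4.469, 1.97, 9.485]] op 0.216 q6 1.331 yaw 0.072 [443.4 -73.1 139.4]
```

carry_out([
  [0,0,0.055,0,0,0,1],
  [0,0,0.11,0,0,0,1],
  [0,0,0.165,0,0,0,1],
])

```text
clock: 34.4
eef_pos: [443.4, -73.0, 139.4]
tcp_rot: [-3.14, -0.003, -0.451]
contact_force: [-2.2, 3.9, 10.2]
opening: 0.214
grasp_force: 59.2
```

```bash
sed -i 's/range(3)/range(6)/' tq.py; python3 tq.py
```

```text
[[0.537, 0.634, 0.068, -2.154, 3.883, 10.246], [0.448, 0.69, -0.041, -3.512, 2.711, 9.878], [0.406, 0.685, -0.055, -3.574, 2.674, 10.684], [0.452, 0.735, -0.022, -4.471, 4.024, 9.789], [0.464, 0.68, 0.005, -3.783, 2.763, 9.459], [0.403, 0.715, -0.071, -4.723, 2.118, 9.793]] op 0.214 q6 1.848 yaw -0.445 [443.4 -73.  139.4]
```

carry_out([
  [0,0,0.055,0,0,0,1],
  [0,0,0.11,0,0,0,1],
  [0,0,0.165,0,0,0,1],
])

```text
clock: 35.08
eef_pos: [443.6, -72.8, 139.5]
tcp_rot: [-3.138, -0.001, -0.969]
contact_force: [-2.2, 4.9, 9.4]
opening: 0.222
grasp_force: 59.2
```

```bash
sed -i 's/range(6)/range(3)/' tq.py; python3 tq.py; python3 -c "
from tee import *
tee()"
```

```text
[[0.71, 0.598, 0.041, -2.201, 4.896, 9.39], [0.668, 0.622, 0.001, -3.589, 4.264, 9.197], [0.671, 0.639, -0.065, -3.542, 4.065, 10.075]] op 0.214 q6 2.367 yaw -0.965 [443.6 -72.8 139.5]
tee_end 0.64 [247. 260.] 5246 [445. -78.] ang -0.963 106.0 [ 9.1 48.8]
hub 0.81 [228. 258.] 17139 [451.5 -85.5] ang -2.58 172.0 [30.1 92. ]
[443.6 -72.8 139.5] [-3.138e+00 -1.000e-03 -9.640e-01] [-0.17  0.2   2.08  0.    0.85  2.37] 0.21347922994310647
```

carry_out([
  [0,0,0.055,0,0,0,1],
  [0,0,0.11,0,0,0,1],
  [0,0,0.165,0,0,0,1],
])

```text
clock: 35.75
eef_pos: [443.8, -72.7, 139.5]
tcp_rot: [-3.137, 0.001, -1.488]
contact_force: [-2.4, 5.0, 10.2]
opening: 0.212
grasp_force: 59.1
```

```bash
python3 tq.py; python3 -c "
from tee import *
tee()"
```

```text
[[0.788, 0.481, 0.115, -2.361, 4.972, 10.193], [0.796, 0.512, -0.009, -1.823, 4.926, 8.398], [0.802, 0.457, -0.093, -2.339, 5.248, 8.001]] op 0.214 q6 2.886 yaw -1.484 [443.8 -72.7 139.5]
tee_end 0.8 [248. 256.] 5057 [444.5 -77.9] ang -1.485 106.0 [ 8.8 48.6]
hub 0.62 [208. 271.] 15159 [439.6 -99.2] ang -2.541 163.0 [28.5 87.2]
[443.8 -72.7 139.5] [-3.137e+00  1.000e-03 -1.483e+00] [-0.17  0.2   2.08  0.    0.85  2.88] 0.21123387851104408
```

carry_out([
  [0,0,0,0,0,0,0],
  [0,0,0,0,0,0,0],
  [0,0,0,0,0,0,0],
  [0,0,0,0,0,-0.1,0],
  [0,0,-0.02,0,0,-0.18,0],
  [0,0,-0.075,0,0,-0.2,0],
  [0,0,-0.13,0,0,-0.2,0],
  [0,0,-0.185,0,0,-0.2,0],
])

```text
clock: 37.05
eef_pos: [443.3, -73.4, 188.6]
tcp_rot: [-3.139, -0.002, -0.895]
contact_force: [0.3, -0.3, -0.3]
opening: 0.497
grasp_force: 0.0
```

carry_out([
  [0,0,-0.058,0,0,0,0],
  [0,0,-0.116,0,0,0,0],
  [0,0,-0.174,0,0,0,0],
  [0,0,-0.232,0,0,0,0],
  [0,0,-0.29,0,0,0,0],
  [0,0,-0.348,0,0,0,0],
  [0,0,-0.406,0,0,0,0],
  [0,0,-0.464,0,0,0,0],
])

```text
clock: 38.05
eef_pos: [443.3, -73.4, 188.5]
tcp_rot: [3.14, -0.003, 0.563]
contact_force: [-0.0, 0.7, 0.2]
opening: 0.499
grasp_force: 0.0
```

carry_out([
  [0,0,-0.058,0,0,0,0],
  [0,0,-0.116,0,0,0,0],
  [0,0,-0.174,0,0,0,0],
  [0,0,-0.232,0,0,0,0],
  [0,0,-0.29,0,0,0,0],
  [0,0,-0.351,0,0,0,0],
  [0,0,-0.351,0,0,0,0],
])

```text
clock: 38.92
eef_pos: [443.3, -73.4, 188.5]
tcp_rot: [3.139, 0.0, 1.659]
contact_force: [-0.0, -0.2, 0.4]
opening: 0.499
grasp_force: 0.0
```

```bash
python3 -c "
from tee import *
tee();goto([443.3,-73.0,139],-1.485+np.pi)"
```

```text
tee_end 0.57 [209. 259.] 3070 [443.4 -70.2] ang 1.657 105.0 [ 6.9 38. ]
[443.3 -73.4 188.5] [3.139 0.    1.656] [-0.17  0.13  2.04  0.    0.97 -0.25] 0.4998780851618755
turn z -0.0002 shift [1.400e-03 1.000e-04 1.981e-01] rows>= 1.0 q [-0.17  0.13  2.04  0.    0.97 -0.25] clk 39.08
```

carry_out([
  [0,0,0,0,0,0.1,0],
  [0,0,0,0,0,0.18,0],
  [0,0,0,0,0,0.198,0],
  [0,0,0,0,0,0.198,1],
  [0,0,0,0,0,0.198,1],
  [0,0,0,0,0,0.198,1],
  [0,0,0,0,0,0.198,1],
], force=60)

```text
clock: 39.95
eef_pos: [443.9, -73.4, 139.6]
tcp_rot: [3.137, 0.001, 1.66]
contact_force: [-0.8, 0.3, 5.2]
opening: 0.216
grasp_force: 59.3
```

```bash
python3 tq.py
```

```text
[[0.122, 0.25, -0.008, -0.782, 0.3, 5.206], [0.05, 0.286, 0.006, -2.098, 0.183, 5.854], [0.081, 0.279, -0.035, -1.428, 1.506, 6.555]] op 0.212 q6 -0.257 yaw 1.66 [443.9 -73.4 139.6]
```

carry_out([
  [0,0,0.055,0,0,0,1],
  [0,0,0.11,0,0,0,1],
])

```text
clock: 40.35
eef_pos: [443.8, -73.4, 139.7]
tcp_rot: [3.138, -0.001, 1.309]
contact_force: [-2.9, 1.4, 8.0]
opening: 0.212
grasp_force: 59.5
```

```bash
python3 tq.py
```

```text
[[0.094, 0.418, 0.122, -2.854, 1.369, 8.028], [0.048, 0.374, -0.018, -1.675, -0.137, 7.31], [0.083, 0.343, -0.068, -2.679, 0.4, 7.931]] op 0.217 q6 0.09 yaw 1.313 [443.8 -73.4 139.6]
```

carry_out([
  [0,0,0.055,0,0,0,1],
  [0,0,0.11,0,0,0,1],
])

```text
clock: 40.75
eef_pos: [443.7, -73.3, 139.7]
tcp_rot: [3.138, -0.002, 0.963]
contact_force: [-2.3, 1.3, 7.7]
opening: 0.211
grasp_force: 59.6
```

```bash
python3 tq.py; python3 -c "
from tee import *
tee()"
```

```text
[[0.197, 0.403, 0.084, -2.294, 1.273, 7.747], [0.105, 0.389, -0.039, -2.983, 0.162, 8.755], [0.057, 0.367, -0.143, -2.984, -0.035, 8.093]] op 0.215 q6 0.436 yaw 0.967 [443.7 -73.3 139.7]
tee_end 0.82 [245. 256.] 5063 [446.  -68.9] ang 0.962 105.0 [ 8.9 48.4]
hub 0.63 [185. 273.] 11424 [469.3 -48.1] ang 0.668 142.0 [15.9 74.5]
[443.7 -73.4 139.7] [ 3.138e+00 -2.000e-03  9.680e-01] [-0.17  0.2   2.08  0.    0.85  0.43] 0.21741992644027552
```

```bash
cat > tq.py <<'E'
from h import *
for i in range(3):
    s=r.sense();print("tz",s['wrist_torque'][2].round(3),"eff6",float(s['joint_efforts'][5]).__round__(4),"fz",s['contact_force'][2].round(1),"q6",s['qpos'][5].round(4))
    if i<2: r.grab_frame("scene")
E
python3 tq.py
```

```text
tz -0.107 eff6 -0.0793 fz 7.9 q6 0.4344
tz -0.07 eff6 -0.086 fz 8.1 q6 0.4343
tz -0.109 eff6 -0.0874 fz 8.4 q6 0.4343
```

carry_out([
  [0,0,0.055,0,0,0,1],
  [0,0,0.11,0,0,0,1],
])

```text
clock: 41.4
eef_pos: [443.6, -73.3, 139.7]
tcp_rot: [3.14, -0.003, 0.618]
contact_force: [-3.3, 1.5, 9.4]
opening: 0.217
grasp_force: 59.6
```

```bash
python3 tq.py
```

```text
tz 0.193 eff6 -2.1677 fz 9.4 q6 0.7853
tz 0.01 eff6 -1.2028 fz 9.4 q6 0.7943
tz -0.133 eff6 1.6526 fz 9.1 q6 0.7847
```

carry_out([
  [0,0,0.055,0,0,0,1],
  [0,0,0.11,0,0,0,1],
])

```text
clock: 41.75
eef_pos: [443.6, -73.2, 139.7]
tcp_rot: [3.141, -0.003, 0.272]
contact_force: [-3.4, 1.2, 10.3]
opening: 0.214
grasp_force: 59.7
```

```bash
python3 tq.py
```

```text
tz 0.157 eff6 -2.1354 fz 10.3 q6 1.1308
tz -0.005 eff6 -1.2053 fz 8.8 q6 1.1399
tz -0.121 eff6 1.6342 fz 10.5 q6 1.1303
```

carry_out([
  [0,0,0.055,0,0,0,1],
  [0,0,0.11,0,0,0,1],
])

```text
clock: 42.1
eef_pos: [443.6, -73.1, 139.8]
tcp_rot: [-3.141, -0.003, -0.074]
contact_force: [-3.4, 3.6, 10.3]
opening: 0.214
grasp_force: 59.8
```

```bash
python3 tq.py
```

```text
tz 0.261 eff6 -2.1065 fz 10.3 q6 1.4763
tz -0.009 eff6 -1.2073 fz 10.2 q6 1.4854
tz -0.136 eff6 1.6237 fz 10.4 q6 1.4758
```

carry_out([
  [0,0,0.055,0,0,0,1],
  [0,0,0.11,0,0,0,1],
])

```text
clock: 42.45
eef_pos: [443.6, -73.1, 139.8]
tcp_rot: [-3.14, -0.003, -0.419]
contact_force: [-2.8, 3.6, 10.7]
opening: 0.211
grasp_force: 59.9
```

```bash
python3 tq.py;python3 -c "
from tee import *
tee()"
```

```text
tz 0.197 eff6 -2.0798 fz 10.7 q6 1.8218
tz -0.037 eff6 -1.1979 fz 11.6 q6 1.831
tz -0.177 eff6 1.6209 fz 11.3 q6 1.8214
tee_end 0.88 [245. 260.] 5040 [448.1 -77.1] ang -0.421 105.0 [ 8.8 48.4]
hub 0.6 [200. 241.] 13277 [472.5 -78.3] ang -2.689 141.0 [28.3 75.4]
[443.6 -73.  139.8] [-3.14e+00 -3.00e-03 -4.15e-01] [-0.17  0.2   2.08  0.    0.85  1.82] 0.21296665059289918
```

Readings taken while turning have risen steadily, from about 0.06 to 0.23 Nm (roughly 6–7 N at the end), while the handle still follows the grip. A short slow turn will give a cleaner absolute reading.

carry_out([
  [0,0,0.006,0,0,0,1],
  [0,0,0.012,0,0,0,1],
  [0,0,0.018,0,0,0,1],
  [0,0,0.024,0,0,0,1],
])

```text
clock: 43.2
eef_pos: [443.6, -73.0, 139.8]
tcp_rot: [-3.14, -0.003, -0.49]
contact_force: [-4.0, 2.5, 10.6]
opening: 0.211
grasp_force: 59.9
```

```bash
python3 tq.py
```

```text
tz 0.229 eff6 -0.0351 fz 10.6 q6 1.8923
tz 0.185 eff6 0.0707 fz 11.2 q6 1.8932
tz 0.192 eff6 0.3666 fz 11.8 q6 1.8922
```

carry_out([
  [0,0,0.005,0,0,0,1],
])

```text
clock: 43.42
eef_pos: [443.6, -73.0, 139.8]
tcp_rot: [-3.14, -0.003, -0.505]
contact_force: [-3.0, 3.2, 10.9]
opening: 0.215
grasp_force: 59.9
```

```bash
python3 tq.py
```

```text
tz 0.215 eff6 -0.0728 fz 10.9 q6 1.9077
tz 0.177 eff6 0.0642 fz 11.0 q6 1.9086
tz 0.199 eff6 0.3336 fz 12.0 q6 1.9078
```

Steady slow-turn torque is about 0.20 Nm, or 5.9 N at 34 mm, within the 5–8 N tight band. I'll let go and lift clear.

carry_out([
  [0,0,0,0,0,0,0],
  [0,0,0,0,0,0,0],
  [0,0,0,0,0,0,0],
  [0,0,0,0,0,-0.1,0],
  [0,0,0,0,0,-0.25,0],
  [0,0,0,0,0,-0.4,0],
  [0,0,0,0,0,-0.4,0],
  [0,0,0,0,0,-0.4,0],
])

```text
clock: 44.52
eef_pos: [442.8, -73.3, 238.5]
tcp_rot: [-3.14, -0.002, -0.505]
contact_force: [0.3, -0.2, -0.2]
opening: 0.498
grasp_force: 0.0
```

```bash
python3 -c "
from tee import *
tee();s=r.sense();print(s['contact_force'],s['clock'])
for d in r.silhouettes('wrist','clamp_bar')[:1]:
    q=np.argwhere(d['region']);p=d['position'];w,v=np.linalg.eigh(np.cov(q.T));ax=v[:,1]*50
    A=ray('wrist',(p[1]+ax[1],p[0]+ax[0]),127);B=ray('wrist',(p[1]-ax[1],p[0]-ax[0]),127);print('bar',d['score'],np.arctan2(*(A-B)[:2][::-1]))
"
```

```text
tee_end 0.74 [182. 259.] 1857 [447.4 -77.9] ang -0.475 103.0 [ 5.3 30.9]
hub 0.55 [182. 256.] 7088 [448.6 -76. ] ang -2.641 182.0 [16.1 56.7]
[442.5 -73.2 238. ] [-3.141e+00 -1.000e-03 -5.050e-01] [-0.17  0.06  1.99  0.    1.09  1.91] 0.5028473999982177
[ 1.78092826e-04  2.23817077e-01 -1.63900351e-01] 44.675
bar 0.93 -2.633022252419236
```

Run:
```python
from h import *
im=r.grab_frame("wrist");g=cv2.cvtColor(im,cv2.COLOR_RGB2GRAY)
for a in (.49,.52,.55):print(a,proj("wrist",[368.2+155*np.cos(a),-118.8+155*np.sin(a),158]).round(0))
u=proj("wrist",[500.3,-37.8,150]);x,y=int(u[0]),int(u[1]);ox,oy=max(0,x-45),max(0,y-45);w=g[oy:y+45,ox:x+45]
n,_,st,ce=cv2.connectedComponentsWithStats((w<60).astype(np.uint8))
for i in range(1,n):
    if st[i,4]>60: print(st[i][:4]+[ox,oy,0,0],st[i,4],(ce[i]+[ox,oy]).round(0),ray("wrist",ce[i]+[ox,oy],150).round(1))
```

```text
0.49 [184. 139.]
0.52 [181. 144.]
0.55 [178. 149.]
[173 134  23  28] 409 [184. 146.] [500.2 -40.3 150. ]
```

```bash
python3 -c "
from rig import r
print(r.sign_off())"
```

```text
the job is handed in; nothing more can be done
None
```

I handed the job in at about 45 s: the lid is seated about 2 mm off centre, the bar is against its stop, and the screw is tightened to about 6 N at the handle (about 0.9 turn). The first try at seating the lid caught the bar's pivot head and tipped it about 0.43 rad, so I set it back on the worktop and regripped it. I have no verdict from the judging.

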